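# Find the drill jig's bush with the radial drill and hold the quill down

## Robot

A 7-joint arm with a two-finger parallel gripper is mounted at the origin on a cart in front of the work surface, level with it; the furniture and walls round the work are solid. World frame = base frame: x ahead of the robot, y to its left, z up, the work surface at z = 0. Lengths are in m, angles in rad, forces in N, time in s.
With the tool pointing down it reaches from about 0.425 to 1.025 m from the base axis. Payload 9.4 kg.
Tool frame: the origin (TCP) lies on the centre line of the jaws, within the pads' length; the fingertips stand manip.finger_overhang ahead of it and the grasp point (between the pads) lies 11 mm behind it (manip.finger_overhang is the distance from the TCP to the fingertips, in m); y points along the fingers, z is the direction in which the jaws open and shut, and the axes are right-handed (so a half turn about y gives the same grasp; the last joint's range is limited). The gripper opens to 85 mm and grips with 20 to 120 N. Pads are 22 mm wide; open, the fingers measure 114 mm over their backs; the gripper's body (76 mm by 85 mm) begins 54 mm behind the grasp point. The pads swing forward as they close: fully open they stand 13 mm farther back than shut.
Start: joints at [1.108, 0.599, -0.003, 1.599, 0.002, 0.943, -0.08], TCP at [0.273, -0.672, 0.239] pointing down, gripper open.
Joint ranges: [-2.57, 2.57], [-0.35, 1.97], [-1.29, 1.29], [0.11, 2.56], [-1.05, 4.19], [0.11, 1.86], [-2.63, 2.63]. Speed limits (rad/s): [2.22, 2.22, 3.01, 3.01, 3.14, 3.14, 3.14].

## Interface

Orientations are given as a rotation vector (axis times angle).
In Python, from station import manip gives the robot as it stands.
- The arm moves only by the tool send_rows, never from a script. Its argument "series" is a list of rows, each an object of numbers: "tx", "ty", "tz": the shift along the tool's x, y, z in cm; "rx", "ry", "rz": the turn, a rotation vector about the tool's x, y, z in rad. In form: [{"tx": .., "ty": .., "tz": .., "rx": .., "ry": .., "rz": ..}, ...]. A call has 1 to 10 rows; each row shifts and turns the pose as measured when the row begins, along the tool's axes as they then stand; what a row does not reach is not made up. A row lasts 1/12 s, in which the tool goes at most 41.7 mm and 7.16 degrees, less where a joint would pass 70% of its speed; a pose out of reach is approached as far as the arm can. A call with a gripper value outside its range is refused whole. "hand" is the gripper's target within -1 to 1 (fully open at 1, half-way at 0, shut at -1), set as the call begins (left out, the last holds). The fingers move at their own pace and stop on an object; the grip force is fixed at half the most. Time passes only in rows, so rows that do not move let the fingers close. It gives the time, the measured TCP pose, the force and the opening at its end, in the units of the state.
- manip.sense(): the state, without advancing time (a new reading comes with each control period).
- manip.snapshot(name): name is "scene" or "top" or "wrist"; returns a dict with "image" (384x512x3 uint8, red, green, blue), "fx", "fy", "cx", "cy" (pixels), "R" (3x3) and "t" (3): a world point X has camera coordinates R X + t. Camera axes: x right, y down, z forward; pixel columns grow to the right and rows downward; lengths in m; the calibration is good to about 2 mm. A picture is of the moment at which its call begins. There is no depth.
- manip.close_job(): hands the job in, once; it reports no verdict.
The state is a dict: "t": time; "joint_pos": joint angles; "joint_velocities": joint speeds; "tau": joint torques, N m; "tool_pos": TCP position; "tcp_rot": TCP orientation; "force": force on the tool from outside, world axes, zero at the start; "ft_torque": the same for the moment, N m; "width": finger opening in m.
Only numpy, scipy, OpenCV 4.12 (cv2) and the standard library are available. Lean on these libraries where they do the work, as an engineer would, in place of code of your own. Each camera call takes 0.05 s, during which the arm holds its last target.

## Task

The drill is switched off and has a brass locating pin in its chuck. Swing the drill arm over the wooden drill jig and slide the head along the arm until the pin stands over the jig's steel bush, then pull the red feed lever down until the pin is about 20 mm deep in the bush. Finish while still holding the lever there against its spring, because I will clamp the jig to the plate with the pin in it; bring the drill to the jig, do not shove the jig across the plate or tip it, and leave the other tools lying where they are.

Things in the scene. Friction and masses are not known exactly. Their poses are not given: they have to be found in the camera images.
- drill_arm (a joint): swing of the green drill arm about the upright column, rad: grows counterclockwise seen from above. At 0 the arm lies along the -y axis of the grey base plate; range -0.35 to 1.5. A friction brake (about 1.3 N m) keeps it where it is left.
- drill_head (a joint): position of the green drill head along the arm's two steel rods, m: grows away from the column; the spindle axis is 0.150 m plus this value from the column axis; range -0.035 to 0.045. Friction of about 7 N keeps it where it is left. A head moved by hand follows both motions, so the spindle goes anywhere in that sector.
- quill (a joint): how far chuck and pin have been lowered from their top position, m: 0 (up) to 0.043. A spring pushes the quill up (about 14 N at the top, 24 N at 0.031).
- feed_lever (a joint): angle of the red-handled feed lever, rad: 0 at the top, where its handle points out along the arm and 0.5 rad (29 deg) above level; grows as it is pushed down; 0.5 is level, 1.0 the lower stop. It drives the quill: the quill goes down 0.0431 m per rad. Let go, it springs up.
- column_axis (a point): point on the vertical column axis (the arm's hinge), 200 mm above the base plate's underside; the column's cap ends at 224 mm
- motor_top (a point): centre of the flat top of the black motor on the drill head, on the spindle axis, 265 mm above the bench. The motor is an upright cylinder, 44 mm in diameter from 206 to 250 mm above the bench and narrowing to 34 mm at its top: take it from above to move head and arm. Below it, from 198 mm above the bench down, comes the green head, 56 mm along the arm by 86 mm across.
- pin_tip (a point): lower tip of the brass locating pin, on the spindle axis; 66 mm above the bench with the quill up. The pin is 10 mm in diameter with a 9 mm long tapered nose ending 3 mm in diameter, and stands 38 mm out of the chuck.
- lever_pivot (a point): pivot of the feed lever, on the side of the head that faces the robot, 168 mm above the bench; it lies 45 mm back towards the column from the spindle axis and 62 mm to the side of it. The pivot axis is level and at right angles to the arm; it travels with the head.
- lever_grip (a point): centre of the red plastic handle of the feed lever, on its axis; the handle is round, about 21 mm in diameter, 65 mm long and points straight away from the pivot, 150 mm from the pivot to this point. Its upper side can be pressed from above or it can be pinched across; holding it down at 20 mm depth takes about 6 N here.
- bush_mouth (a point): centre of the mouth of the steel bush in the jig, at the top of its flange, 55 mm above the bench (11 mm below the raised pin tip). Hole straight through, 15 mm in diameter; flange 33 mm in diameter, 3 mm high. The pin's nose draws the jig over by a few mm if it enters off-centre.
- jig_block: drill jig: loose light beech block, 110 x 70 x 36 mm, about 0.4 kg, flat on the drill's base plate; origin in its underside below the bush; x along its length: the bush is 40 mm from the +x end and 70 mm from the -x end
- drill_base: grey base plate of the radial drill, 240 (x) x 320 (y) x 16 mm, fixed to the bench; origin under its centre. The column stands on it at x = -30, y = +115 mm.
- chuck_key: steel chuck key, 60 x 64 x 17 mm, lying on the bench; leave alone
- combination_square: combination square, steel rule 250 mm long with a black stock, lying on the bench; leave alone
- tape_measure: yellow tape measure, 38 x 83 x 64 mm, standing on the bench; leave alone
- f_clamp_2: green F-clamp with a wooden handle, 72 x 226 x 14 mm, lying on the bench; leave alone

How it is judged:
By the outcome, as a careful person would: the job done as asked, in the order asked, and still so for the second after the job is handed in, while the arm keeps its last pose, push and grip.
It also fails if it takes over 51 s, if anything falls off the work surface, if the arm or the gripper's body presses on something with over 40 N, if the wrist force passes 120 N, or if a joint passes its speed limit or range.

## Working session

There is one attempt and no reset: what is moved stays moved. The work goes in short steps, Python scripts to look and compute and a tool call to move; the robot and the scene stay as the last step left them, time stands still between calls to the robot, and variables do not carry over. Pictures are saved under pics/ and viewed, and the job is handed in when it is done.

Besides the shell and the picture viewer there is one more tool, called after "Call:" in YAML: its name, and indented under it one key for each argument. send_rows: Moves the arm, as the interface text tells. Its arguments: {"type":"object","properties":{"series":{"type":"array","items":{"type":"object","properties":{"tx":{"type":"number"},"ty":{"type":"number"},"tz":{"type":"number"},"rx":{"type":"number"},"ry":{"type":"number"},"rz":{"type":"number"}}}},"hand":{"type":"number"}},"required":["series"]}

```bash
mkdir -p pics; ls; python3 - <<'E'
from station import manip
import cv2,json
print(manip.sense()); print(manip.finger_overhang)
for n in("scene","top","wrist"):
    s=manip.snapshot(n); cv2.imwrite(f"pics/{n}0.png",s["image"][:,:,::-1])
    print(n,s["fx"],s["fy"],s["cx"],s["cy"],s["R"],s["t"])
E
```

```text
pics
{'t': 0.0, 'joint_pos': array([ 1.10829354,  0.60014619, -0.00253121,  1.60015072,  0.00175761,
        0.94289284, -0.07980584]), 'joint_velocities': array([-0.00125483, -0.00309229, -0.00057344,  0.00101625,  0.00046719,
       -0.00035727,  0.00023533]), 'tau': array([ 5.74782898e-04, -7.76463604e+01,  1.56490646e+00, -2.58012450e+01,
        1.24157360e-02,  8.89249728e-03, -2.56667477e-05]), 'tool_pos': array([ 0.27263045, -0.67127861,  0.23839445]), 'tcp_rot': array([-0.39310618,  2.01179328, -2.00864252]), 'force': array([ 0.04052305, -0.03339243,  0.27001757]), 'ft_torque': array([0.02898341, 0.01608575, 0.01891376]), 'width': 0.08560274392410115}
0.008
scene 486.4231980032766 486.4231980032766 252.41955354646126 190.364195559997 [[-0.68396311 -0.72937563  0.01434076]
 [-0.50712272  0.461233   -0.72807326]
 [ 0.52442446 -0.50524778 -0.68534931]] [0.34250421 0.35019216 1.10152548]
top 472.190679731468 472.190679731468 257.6541051153098 191.92942234563418 [[-0.06860903 -0.99763957  0.00284309]
 [-0.78900074  0.05251616 -0.61214368]
 [ 0.61054946 -0.04424179 -0.79074144]] [0.02819623 0.47508908 1.36765782]
wrist 314.64628488559754 314.64628488559754 251.3064261619003 186.21612497426804 [[ 3.76789997e-01 -9.26298598e-01 -4.53631685e-04]
 [-8.77109325e-01 -3.56938682e-01  3.21362737e-01]
 [-2.97839771e-01 -1.20688380e-01 -9.46956063e-01]] [-0.72439418 -0.04036175  0.37871419]
```

View pics/scene0.png

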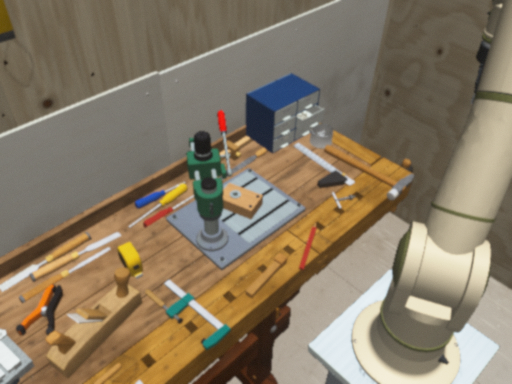

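View pics/top0.png

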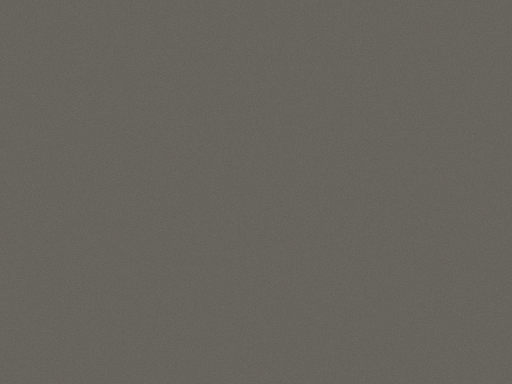

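View pics/wrist0.png

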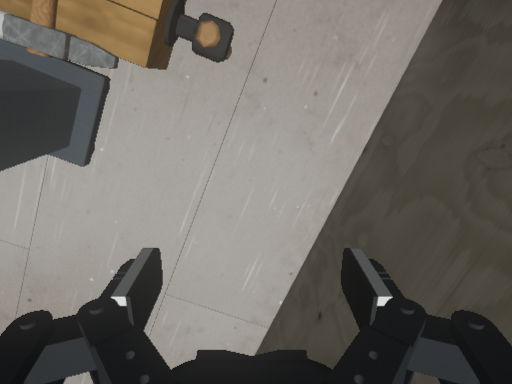

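The scene view shows the drill around pixel (208,190), the jig at (240,200) and the robot at lower right. The top view is blank and the wrist sees only floor.

```bash
cat > h.py <<'E'
import numpy as np,cv2
from station import manip
def ray(s,u,v,z):
    d=s["R"].T@np.array([(u-s["cx"])/s["fx"],(v-s["cy"])/s["fy"],1.]); C=-s["R"].T@s["t"]
    return C+d*(z-C[2])/d[2]
def proj(s,X):
    c=s["R"]@np.asarray(X,float)+s["t"]; return np.array([s["fx"]*c[0]/c[2]+s["cx"],s["fy"]*c[1]/c[2]+s["cy"]])
def crop(s,name,x0,y0,x1,y1,k):
    im=s["image"][y0:y1,x0:x1,::-1]; cv2.imwrite("pics/"+name,cv2.resize(im,None,fx=k,fy=k,interpolation=cv2.INTER_CUBIC))
E
python3 - <<'E'
from h import *
s=manip.snapshot("scene"); t=manip.snapshot("top")
for q in(s,t): print(-q["R"].T@q["t"])
crop(s,"c1.png",150,90,350,270,4 and 3.3)
print(ray(t,257,192,0))
for p in [(222,263),(303,208),(168,218)]: print(p,ray(s,*p,.016))
for p in [(204,135)]: print(ray(s,*p,.265))
for p in [(208,178)]: print(ray(s,*p,.224))
E
```

```text
[-0.16581626  0.64483735  1.0049835 ]
[-0.45824258  0.06368745  1.37220633]
[ 0.60110157 -0.01066634  0.        ]
(222, 263) [0.44560124 0.15870929 0.016     ]
(303, 208) [ 0.43977648 -0.14100925  0.016     ]
(168, 218) [0.66735066 0.16681429 0.016     ]
[0.63092362 0.05038187 0.265     ]
[0.53524124 0.1184178  0.224     ]
```

View pics/c1.png

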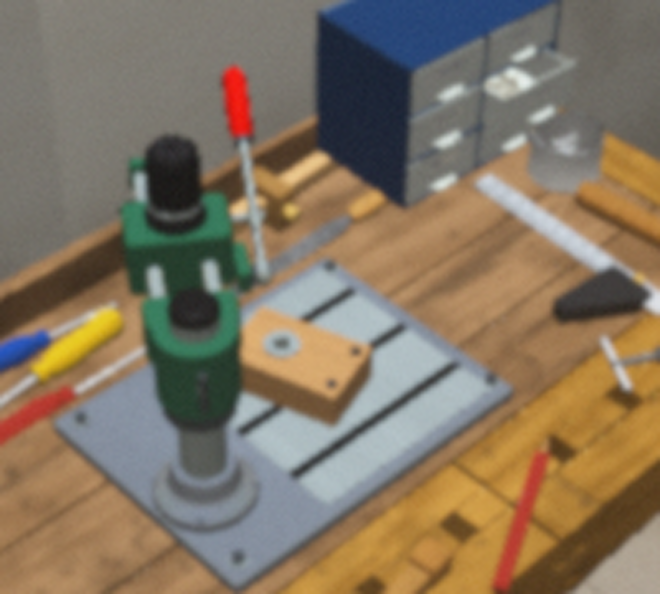

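```bash
python3 - <<'E'
from h import *
from scipy.spatial.transform import Rotation as Ro
print(Ro.from_rotvec(manip.sense()["tcp_rot"]).as_matrix().round(3))
s=manip.snapshot("scene")
crop(s,"c2.png",180,105,270,180,8); crop(s,"c3.png",180,160,270,225,8)
f=lambda p:(150+p[0]/3.3,90+p[1]/3.3)
for n,p,z in [("bush",(283,344),.055),("motor",(172,148),.265),("cap",(194,303),.224),("colbase",(206,490),.016),
 ("pl",(240,588),.016),("pl",(512,388),.016),("pl",(330,262),.016),("pl",(55,424),.016)]: print(n,ray(s,*f(p),z).round(4))
E
```

```text
[[-0.926 -0.     0.376]
 [-0.376  0.001 -0.926]
 [ 0.    -1.    -0.001]]
bush [ 0.5811 -0.0098  0.055 ]
motor [0.6346 0.0535 0.265 ]
cap [0.5234 0.1257 0.224 ]
colbase [0.5258 0.1238 0.016 ]
pl [0.4318 0.1681 0.016 ]
pl [ 0.4368 -0.1468  0.016 ]
pl [ 0.6654 -0.1437  0.016 ]
pl [0.6683 0.1706 0.016 ]
```

View pics/c2.png

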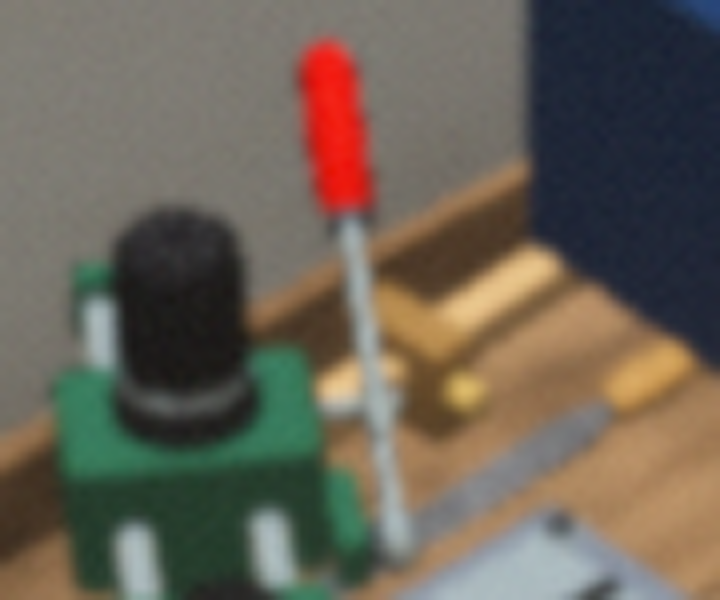

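View pics/c3.png

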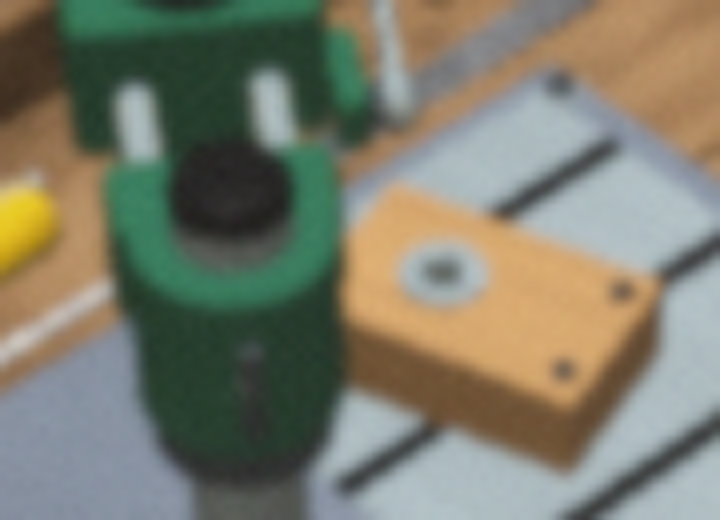

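Call:
send_rows:
  hand: 1
  series:
    - {"ty": -3}
    - {"ty": -4}
    - {"ty": -4, "tx": -1, "tz": -1}
    - {"ty": -3, "tx": -2, "tz": -1.8}
    - {"ty": -2, "tx": -2.5, "tz": -2.3}
    - {"ty": -2, "tx": -2.5, "tz": -2.4}
    - {"ty": -1, "tx": -2.6, "tz": -2.5}
    - {"tx": -2.7, "tz": -2.6}
    - {"tx": -2.7, "tz": -2.6}
    - {"tx": -2.7, "tz": -2.6}

```text
invalid input
```

Call:
send_rows:
  hand: 1
  series:
    - {"tx": 0, "ty": -3, "tz": 0, "rx": 0, "ry": 0, "rz": 0}
    - {"tx": 0, "ty": -4, "tz": 0, "rx": 0, "ry": 0, "rz": 0}
    - {"tx": -1, "ty": -4, "tz": -1, "rx": 0, "ry": 0, "rz": 0}
    - {"tx": -2, "ty": -3, "tz": -1.8, "rx": 0, "ry": 0, "rz": 0}
    - {"tx": -2.5, "ty": -2, "tz": -2.3, "rx": 0, "ry": 0, "rz": 0}
    - {"tx": -2.5, "ty": -2, "tz": -2.4, "rx": 0, "ry": 0, "rz": 0}
    - {"tx": -2.6, "ty": -1, "tz": -2.5, "rx": 0, "ry": 0, "rz": 0}
    - {"tx": -2.7, "ty": 0, "tz": -2.6, "rx": 0, "ry": 0, "rz": 0}
    - {"tx": -2.7, "ty": 0, "tz": -2.6, "rx": 0, "ry": 0, "rz": 0}
    - {"tx": -2.7, "ty": 0, "tz": -2.6, "rx": 0, "ry": 0, "rz": 0}

```text
t: 1.13
tool_pos: [0.3772, -0.4352, 0.4357]
tcp_rot: [-0.381, 2.022, -2.018]
force: [0.4, -1.0, -0.1]
width: 0.0852
```

Call:
send_rows:
  series:
    - {"tx": -2.7, "ty": 0, "tz": -2.6, "rx": 0, "ry": 0, "rz": 0}
    - {"tx": -2.7, "ty": 0, "tz": -2.6, "rx": 0, "ry": 0, "rz": 0}
    - {"tx": -2.7, "ty": 0, "tz": -2.6, "rx": 0, "ry": 0, "rz": 0}
    - {"tx": -2.7, "ty": 0, "tz": -2.6, "rx": 0, "ry": 0, "rz": 0}
    - {"tx": -2.7, "ty": 0, "tz": -2.6, "rx": 0, "ry": 0, "rz": 0}
    - {"tx": -2.7, "ty": 0, "tz": -2.6, "rx": 0, "ry": 0, "rz": 0}
    - {"tx": -2.7, "ty": 0, "tz": -2.6, "rx": 0, "ry": 0, "rz": 0}
    - {"tx": -2.7, "ty": 0, "tz": -2.6, "rx": 0, "ry": 0, "rz": 0}
    - {"tx": -2.7, "ty": 0, "tz": -2.6, "rx": 0, "ry": 0, "rz": 0}
    - {"tx": -2.7, "ty": 0, "tz": -2.6, "rx": 0, "ry": 0, "rz": 0}

```text
t: 1.97
tool_pos: [0.5376, -0.0766, 0.4389]
tcp_rot: [-0.375, 2.016, -2.023]
force: [0.6, -0.0, 1.3]
width: 0.0853
```

Call:
send_rows:
  series:
    - {"tx": -2.7, "ty": 0, "tz": -2.6, "rx": 0, "ry": 0, "rz": 0}
    - {"tx": -2.7, "ty": 0, "tz": -2.6, "rx": 0, "ry": 0, "rz": 0}
    - {"tx": -1, "ty": 0, "tz": -1, "rx": 0, "ry": 0, "rz": 0}
    - {"tx": 0, "ty": 0, "tz": 0, "rx": 0, "ry": 0, "rz": 0}

```text
t: 2.3
tool_pos: [0.5774, 0.0178, 0.439]
tcp_rot: [-0.381, 2.012, -2.012]
force: [0.3, -0.1, -0.2]
width: 0.0851
```

```bash
python3 - <<'E'
from h import *
for n in("top","wrist"):
    s=manip.snapshot(n); cv2.imwrite(f"pics/{n}1.png",s["image"][:,:,::-1])
    print(n, proj(s,(.581,-.010,.055)),proj(s,(.6346,.0535,.265)),-s["R"].T@s["t"])
print(manip.sense()["tool_pos"])
E
```

```text
top [257.22310334 187.00506262] [236.858561   135.31691929] [-0.45824258  0.06368745  1.37220633]
wrist [266.88863376 138.14427167] [237.45868515  99.04081976] [0.65424611 0.04794375 0.57206706]
[0.57658632 0.01449455 0.43898367]
```

View pics/wrist1.png

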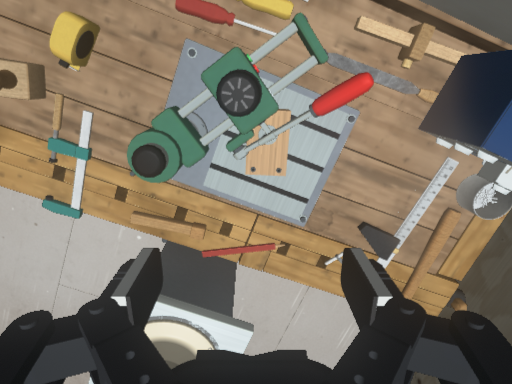

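View pics/top1.png

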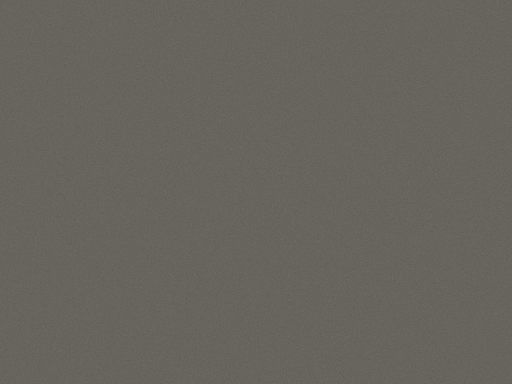

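The wrist view shows the motor top near (239,93), column cap (149,160), jig partly under the head (265,150); the top camera is dead (blank).

```bash
python3 - <<'E'
from h import *
s=manip.snapshot("wrist"); crop(s,"w2.png",110,20,390,210,2.8)
c=manip.snapshot("scene"); crop(c,"s2.png",180,100,280,175,8)
E
```

```text
(no output)
```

View pics/w2.png

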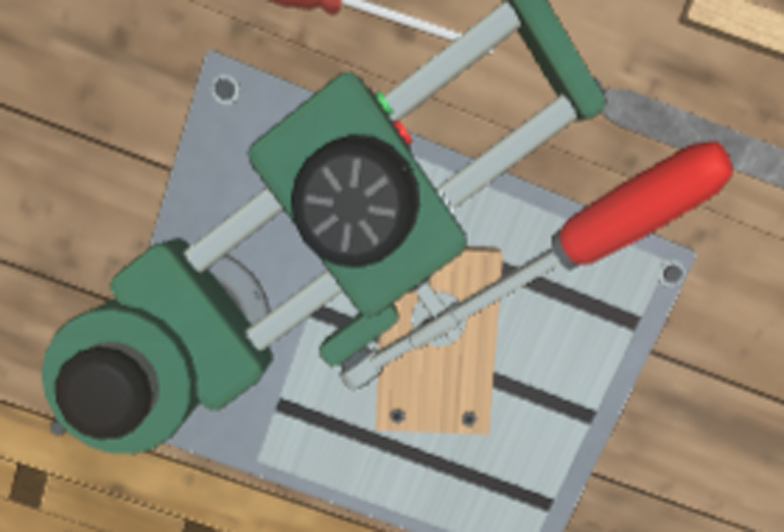

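View pics/s2.png

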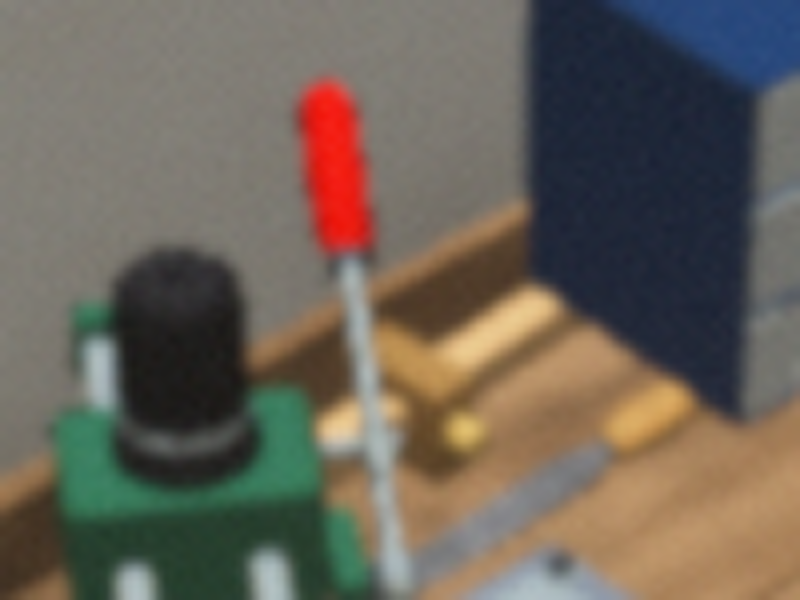

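```bash
python3 - <<'E'
from h import *
w=manip.snapshot("wrist"); s=manip.snapshot("scene")
f=lambda p:(110+p[0]/2.8,20+p[1]/2.8)
for n,p,z in [("bush",(438,318),.055),("motor",(354,203),.265),("cap",(103,392),.224),("handle",(645,205),.240),("pivot",(358,372),.168)]: print(n,ray(w,*f(p),z).round(4))
print("scene motor",ray(s,202.3,132.8,.265),ray(s,202.3,134.5,.265), "bush",ray(s,180+443/8,160+272/8,.055),"cap",ray(s,180+232/8,160+186/8,.224))
print("handle",ray(s,180+336/8,100+170/8,.240))
E
```

```text
bush [ 0.5868 -0.012   0.055 ]
motor [0.6393 0.051  0.265 ]
cap [0.5316 0.1211 0.224 ]
handle [ 0.6758 -0.0467  0.24  ]
pivot [0.5645 0.0253 0.168 ]
scene motor [0.64099539 0.047743   0.265     ] [0.63541778 0.0522392  0.265     ] bush [ 0.58257951 -0.00962027  0.055     ] cap [0.51917402 0.12853337 0.224     ]
handle [ 0.67327209 -0.04450443  0.24      ]
```

Call:
send_rows:
  series:
    - {"tx": -2.4, "ty": 0, "tz": -0.3, "rx": 0, "ry": 0, "rz": 0}
    - {"tx": -2.4, "ty": 0, "tz": -0.3, "rx": 0, "ry": 0, "rz": 0}
    - {"tx": -2.3, "ty": 0, "tz": -0.3, "rx": 0, "ry": 0, "rz": 0}
    - {"tx": 0, "ty": 0, "tz": 0, "rx": 0, "ry": -0.1, "rz": 0}
    - {"tx": 0, "ty": 0, "tz": 0, "rx": 0, "ry": -0.1, "rz": 0}
    - {"tx": 0, "ty": 0, "tz": 0, "rx": 0, "ry": -0.1, "rz": 0}
    - {"tx": 0, "ty": 0, "tz": 0, "rx": 0, "ry": -0.1, "rz": 0}
    - {"tx": 0, "ty": 0, "tz": 0, "rx": 0, "ry": -0.1, "rz": 0}
    - {"tx": 0, "ty": 0, "tz": 0, "rx": 0, "ry": -0.1, "rz": 0}
    - {"tx": 0, "ty": 0, "tz": 0, "rx": 0, "ry": 0, "rz": 0}

```text
t: 3.43
tool_pos: [0.64, 0.0294, 0.4412]
tcp_rot: [-0.864, 1.623, -1.642]
force: [-0.5, -0.2, -0.9]
width: 0.0856
```

```bash
cat >> h.py <<'E'
from scipy.spatial.transform import Rotation as Ro
def togo(P,th=None):
    q=manip.sense(); R=Ro.from_rotvec(q["tcp_rot"]).as_matrix(); p=q["tool_pos"]
    print("pos",p.round(4),"z-theta",round(np.arctan2(R[0,2],-R[1,2]),3),"ydown",R[:,1].round(3))
    print("tool delta cm",(R.T@(np.array(P)-p)*100).round(2))
    if th is not None:
        z=np.array([np.sin(th),-np.cos(th),0]);y=np.array([0,0,-1.]);Rt=np.c_[np.cross(y,z),y,z]
        print("rot",Ro.from_matrix(R.T@Rt).as_rotvec().round(3))
E
python3 - <<'E'
from h import *
togo((.639,.050,.222),.995)
s=manip.snapshot("wrist");cv2.imwrite("pics/w3.png",s["image"][:,:,::-1])
E
```

```text
pos [0.64   0.0294 0.4412] z-theta 0.975 ydown [ 0.006 -0.008 -1.   ]
tool delta cm [-1.73 21.9  -1.44]
rot [-0.009 -0.02   0.003]
```

View pics/w3.png

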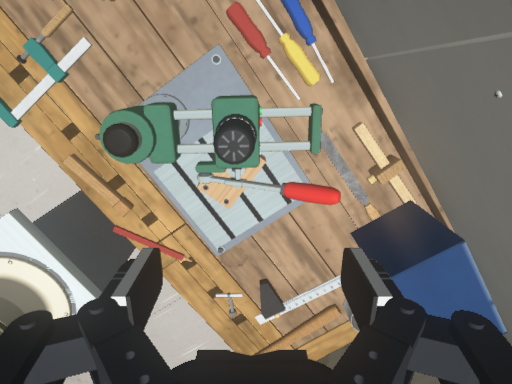

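The motor top is at about (235,137), with the arm nearly level in the image and cap (122,141).

```bash
python3 - <<'E'
from h import *
s=manip.snapshot("wrist");crop(s,"w4.png",90,80,350,230,3)
E
```

```text
(no output)
```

View pics/w4.png

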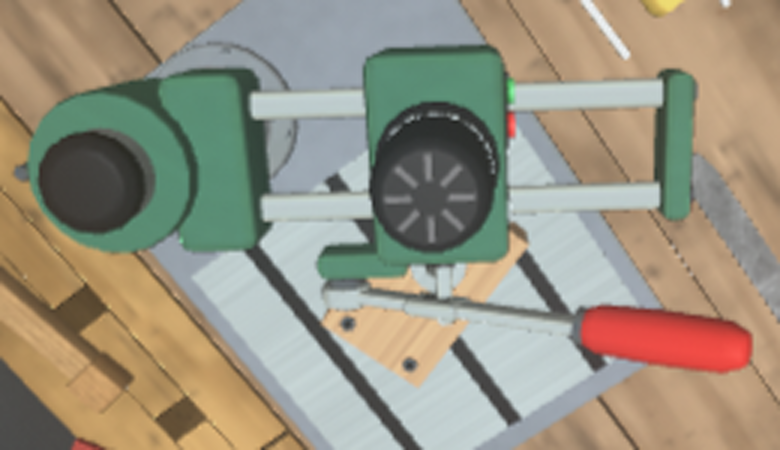

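```bash
python3 - <<'E'
from h import *
w=manip.snapshot("wrist")
f=lambda p:(90+p[0]/3,80+p[1]/3)
for n,p,z in [("motor",(429,198),.265),("cap",(92,182),.224),("handle",(665,337),.240),("bushapprox",(440,275),.055)]: print(n,ray(w,*f(p),z).round(4))
togo((.640,.0485,.222),1.0)
E
```

```text
motor [0.6387 0.0554 0.265 ]
cap [0.5328 0.1257 0.224 ]
handle [ 0.677 -0.042  0.24 ]
bushapprox [ 0.5849 -0.0144  0.055 ]
pos [0.6401 0.0301 0.4413] z-theta 0.967 ydown [ 0.006 -0.008 -1.   ]
tool delta cm [-1.58 21.92 -1.26]
rot [-0.01  -0.033  0.003]
```

Call:
send_rows:
  series:
    - {"tx": -1.0, "ty": 2, "tz": -0.8, "rx": -0.01, "ry": -0.03, "rz": 0}
    - {"tx": -0.9, "ty": 3, "tz": -0.8, "rx": 0, "ry": 0, "rz": 0}
    - {"tx": 0, "ty": 3.5, "tz": 0, "rx": 0, "ry": 0, "rz": 0}
    - {"tx": 0, "ty": 3.5, "tz": 0, "rx": 0, "ry": 0, "rz": 0}
    - {"tx": 0, "ty": 2, "tz": 0, "rx": 0, "ry": 0, "rz": 0}
    - {"tx": 0, "ty": 0, "tz": 0, "rx": 0, "ry": 0, "rz": 0}

```text
t: 4.08
tool_pos: [0.6387, 0.0538, 0.3]
tcp_rot: [-0.862, 1.626, -1.635]
force: [1.1, -0.5, -0.8]
width: 0.0855
```

```bash
python3 - <<'E'
from h import *
togo((.639,.0525,.222),1.0)
s=manip.snapshot("wrist");cv2.imwrite("pics/w5.png",s["image"][:,:,::-1])
print(ray(s,256,180,.265))
s=manip.snapshot("scene");crop(s,"s5.png",150,60,350,210,4)
E
```

```text
pos [0.6387 0.0538 0.3   ] z-theta 0.977 ydown [ 0.006 -0.002 -1.   ]
tool delta cm [0.1  7.8  0.04]
rot [-0.007 -0.023 -0.002]
[0.65859871 0.07717082 0.265     ]
```

View pics/w5.png

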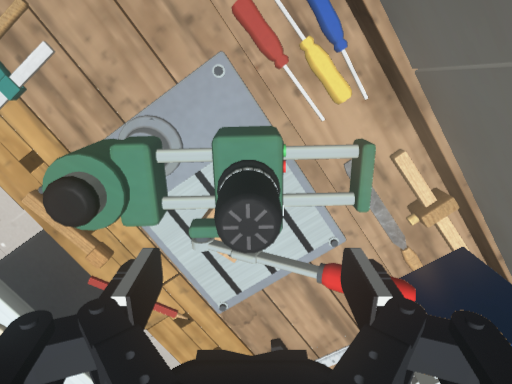

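View pics/s5.png

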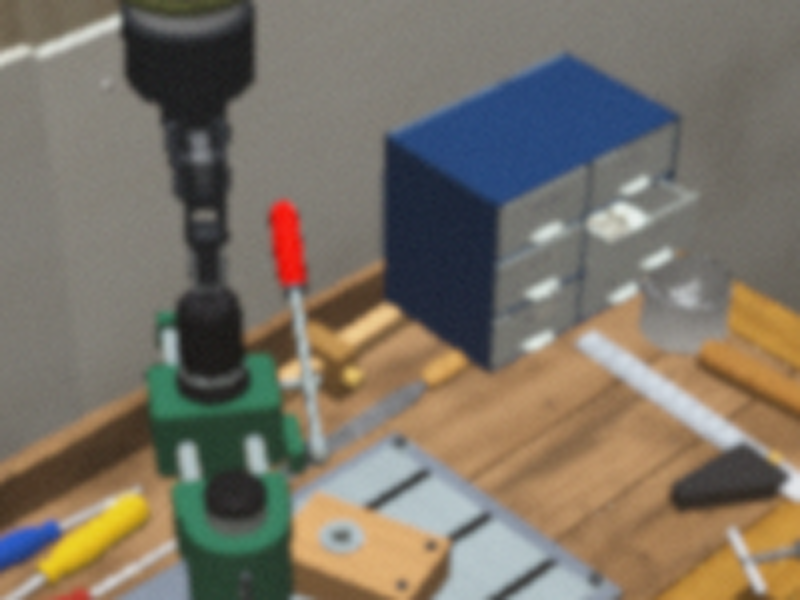

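Motor top now at (249,226), between the open jaws.

```bash
python3 - <<'E'
from h import *
s=manip.snapshot("wrist")
print(ray(s,249,226,.265),ray(s,72,200,.224)); togo(list(ray(s,249,226,.265)[:2])+[.222],1.0)
E
```

```text
[0.64016083 0.05487483 0.265     ] [0.5354741  0.12719323 0.224     ]
pos [0.6411 0.0545 0.3051] z-theta 0.978 ydown [ 0.013 -0.001 -1.   ]
tool delta cm [ 0.07  8.31 -0.19]
rot [-0.012 -0.022 -0.006]
```

Call:
send_rows:
  series:
    - {"tx": 0, "ty": 2.5, "tz": 0, "rx": 0, "ry": -0.02, "rz": 0}
    - {"tx": 0, "ty": 2.5, "tz": 0, "rx": 0, "ry": 0, "rz": 0}
    - {"tx": 0, "ty": 2, "tz": 0, "rx": 0, "ry": 0, "rz": 0}
    - {"tx": 0, "ty": 1, "tz": 0, "rx": 0, "ry": 0, "rz": 0}
    - {"tx": 0, "ty": 0, "tz": 0, "rx": 0, "ry": 0, "rz": 0}
    - {"tx": 0, "ty": 0, "tz": 0, "rx": 0, "ry": 0, "rz": 0}

```text
t: 4.73
tool_pos: [0.6504, 0.0555, 0.2367]
tcp_rot: [-0.844, 1.598, -1.627]
force: [0.3, 0.3, 0.4]
width: 0.0856
```

```bash
python3 - <<'E'
from h import *
togo((.640,.054,.222),1.0)
s=manip.snapshot("wrist");cv2.imwrite("pics/w6.png",s["image"][:,:,::-1])
togo((.640,.054,.222),1.0)
E
```

```text
pos [0.6504 0.0555 0.2367] z-theta 0.992 ydown [ 0.035  0.001 -0.999]
tool delta cm [ 0.72  1.43 -0.83]
rot [-0.029 -0.007 -0.02 ]
pos [0.6505 0.0556 0.237 ] z-theta 0.992 ydown [ 0.036  0.001 -0.999]
tool delta cm [ 0.74  1.46 -0.84]
rot [-0.029 -0.007 -0.02 ]
```

View pics/w6.png

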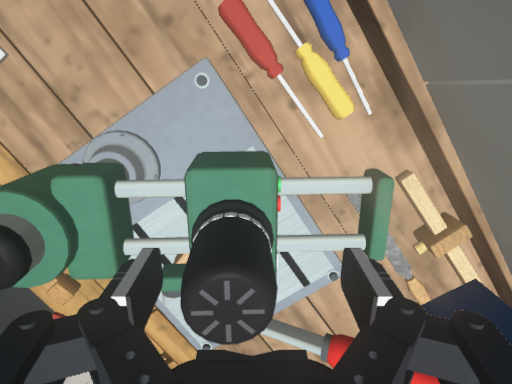

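Call:
send_rows:
  series:
    - {"tx": 0.7, "ty": 0.5, "tz": -0.8, "rx": -0.03, "ry": 0, "rz": -0.02}
    - {"tx": 0, "ty": 0.8, "tz": 0, "rx": 0, "ry": 0, "rz": 0}
    - {"tx": 0, "ty": 0, "tz": 0, "rx": 0, "ry": 0, "rz": 0}

```text
t: 5.03
tool_pos: [0.6425, 0.0546, 0.228]
tcp_rot: [-0.87, 1.618, -1.621]
force: [0.1, -0.0, 0.6]
width: 0.0853
```

```bash
python3 - <<'E'
from h import *
s=manip.snapshot("wrist");crop(s,"w7.png",100,170,400,384,2.5)
togo((.640,.054,.222),1.0)
E
```

```text
pos [0.6428 0.0546 0.2287] z-theta 0.992 ydown [ 0.007  0.002 -1.   ]
tool delta cm [ 0.21  0.67 -0.2 ]
rot [-0.005 -0.008 -0.005]
```

View pics/w7.png

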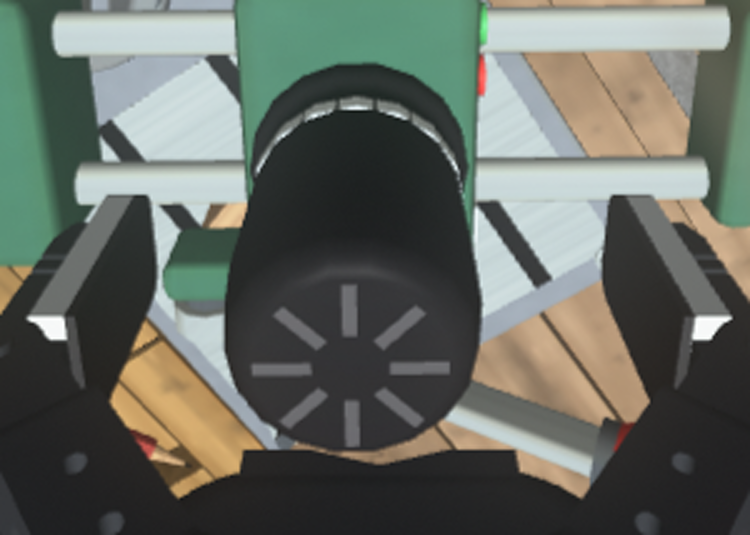

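```bash
python3 - <<'E'
from h import *
s=manip.snapshot("wrist")
p=ray(s,240.8,317,.265);print(p);togo([p[0],p[1],.222],1.0)
E
```

```text
[0.63900412 0.05555844 0.265     ]
pos [0.6428 0.0547 0.2288] z-theta 0.992 ydown [ 0.007  0.002 -1.   ]
tool delta cm [ 0.14  0.68 -0.37]
rot [-0.005 -0.008 -0.006]
```

Motor at (0.639, 0.0555), consistent with earlier views. Settle and close.

Call:
send_rows:
  series:
    - {"tx": 0.1, "ty": 0.6, "tz": -0.4, "rx": 0, "ry": -0.01, "rz": 0}
    - {"tx": 0, "ty": 0.2, "tz": 0, "rx": 0, "ry": 0, "rz": 0}

```text
t: 5.3
tool_pos: [0.6396, 0.0564, 0.2217]
tcp_rot: [-0.873, 1.608, -1.614]
force: [-0.6, -0.3, -0.4]
width: 0.0851
```

Call:
send_rows:
  hand: -1
  series:
    - {"tx": 0, "ty": 0, "tz": 0, "rx": 0, "ry": 0, "rz": 0}
    - {"tx": 0, "ty": 0, "tz": 0, "rx": 0, "ry": 0, "rz": 0}
    - {"tx": 0, "ty": 0, "tz": 0, "rx": 0, "ry": 0, "rz": 0}
    - {"tx": 0, "ty": 0, "tz": 0, "rx": 0, "ry": 0, "rz": 0}
    - {"tx": 0, "ty": 0, "tz": 0, "rx": 0, "ry": 0, "rz": 0}
    - {"tx": 0, "ty": 0, "tz": 0, "rx": 0, "ry": 0, "rz": 0}

```text
t: 5.8
tool_pos: [0.6392, 0.0568, 0.2217]
tcp_rot: [-0.874, 1.608, -1.614]
force: [0.4, -0.2, -0.3]
width: 0.043
```

```bash
python3 - <<'E'
from h import *
q=manip.sense();print(q["force"],q["width"]);togo((.585,-.012,.222),.42)
s=manip.snapshot("wrist");cv2.imwrite("pics/w8.png",s["image"][:,:,::-1])
E
```

```text
[ 0.4448568  -0.15948984 -0.32229841] 0.042966494177956636
pos [0.6392 0.0568 0.2217] z-theta 1.003 ydown [ 0.01   0.002 -1.   ]
tool delta cm [ 8.72 -0.1  -0.87]
rot [-0.005  0.583 -0.009]
```

View pics/w8.png

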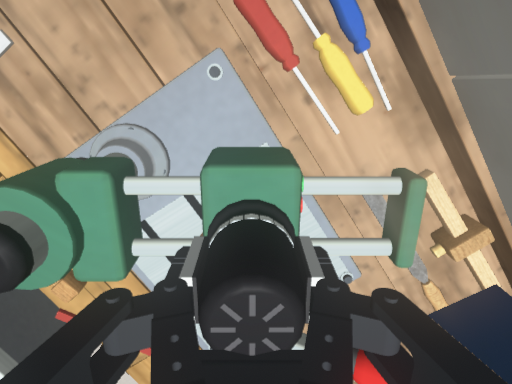

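Call:
send_rows:
  series:
    - {"tx": 0.4, "ty": 0, "tz": 0, "rx": 0, "ry": 0.03, "rz": 0}
    - {"tx": 0.7, "ty": 0, "tz": 0.1, "rx": 0, "ry": 0.05, "rz": 0}
    - {"tx": 0.7, "ty": 0, "tz": 0.1, "rx": 0, "ry": 0.05, "rz": 0}
    - {"tx": 0.7, "ty": 0, "tz": 0.1, "rx": 0, "ry": 0.05, "rz": 0}
    - {"tx": 0.7, "ty": 0, "tz": 0.1, "rx": 0, "ry": 0.05, "rz": 0}
    - {"tx": 0.7, "ty": 0, "tz": 0.1, "rx": 0, "ry": 0.05, "rz": 0}

```text
t: 6.35
tool_pos: [0.6175, 0.03, 0.2217]
tcp_rot: [-0.673, 1.793, -1.789]
force: [-0.4, 3.8, -0.9]
width: 0.0429
```

```bash
python3 - <<'E'
from h import *
q=manip.sense();print(q["force"],q["ft_torque"],q["width"]);togo((.585,-.012,.222),.42)
d=q["tool_pos"][:2]-np.array([.526,.125]);print(np.hypot(*d),np.arctan2(d[0],-d[1]))
s=manip.snapshot("wrist");cv2.imwrite("pics/w9.png",s["image"][:,:,::-1])
s=manip.snapshot("scene");crop(s,"s9.png",150,90,350,240,4)
E
```

```text
[-0.35510413  3.76732973 -0.93580436] [0.3752394  0.00955765 1.22137818] 0.0429224959873273
pos [0.6175 0.03   0.2217] z-theta 0.731 ydown [ 0.012  0.006 -1.   ]
tool delta cm [ 5.23 -0.1   0.96]
rot [-0.001  0.311 -0.014]
0.13191496004028266 0.7668251060727077
```

View pics/s9.png

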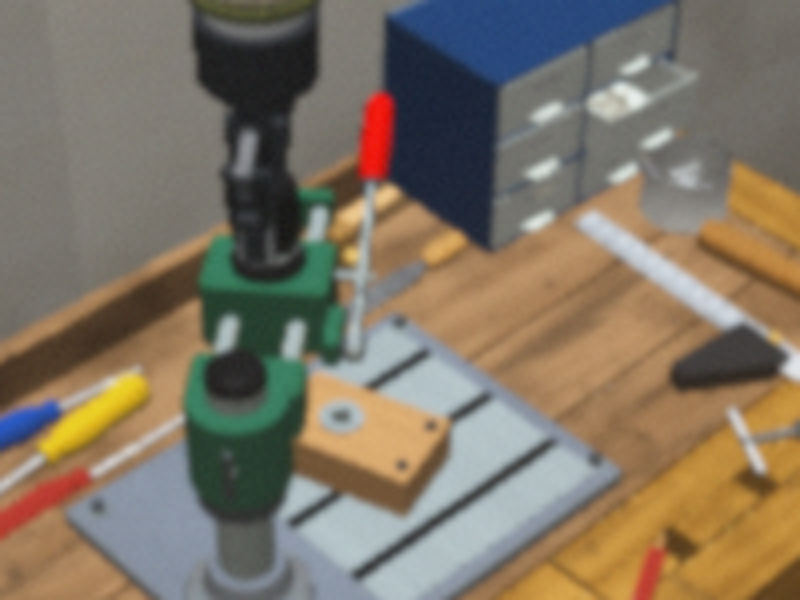

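View pics/w9.png

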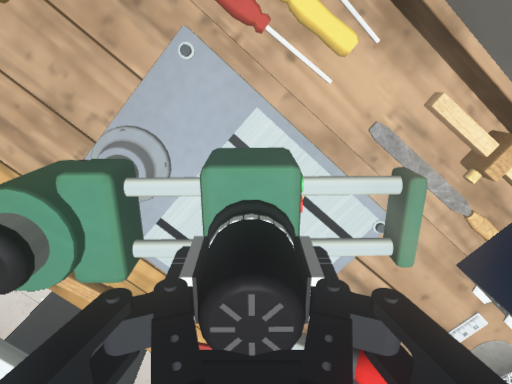

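Call:
send_rows:
  series:
    - {"tx": 0.7, "ty": 0, "tz": 0.2, "rx": 0, "ry": 0.05, "rz": 0}
    - {"tx": 0.7, "ty": 0, "tz": 0.3, "rx": 0, "ry": 0.05, "rz": 0}
    - {"tx": 0.7, "ty": 0, "tz": 0.4, "rx": 0, "ry": 0.05, "rz": 0}
    - {"tx": 0.7, "ty": 0, "tz": 0.4, "rx": 0, "ry": 0.05, "rz": 0}
    - {"tx": 0.6, "ty": 0, "tz": 0.3, "rx": 0, "ry": 0.04, "rz": -0.01}
    - {"tx": 0.3, "ty": 0, "tz": 0.2, "rx": 0, "ry": 0.02, "rz": 0}

```text
t: 6.95
tool_pos: [0.596, 0.0037, 0.2217]
tcp_rot: [-0.483, 1.95, -1.939]
force: [-0.6, 7.6, -3.5]
width: 0.0427
```

```bash
python3 - <<'E'
from h import *
q=manip.sense();print(q["force"],q["ft_torque"],q["width"]);togo((.585,-.012,.222),.42)
d=q["tool_pos"][:2]-np.array([.526,.125]);print(np.hypot(*d),np.arctan2(d[0],-d[1]))
s=manip.snapshot("scene");crop(s,"s10.png",170,100,300,230,5)
s=manip.snapshot("wrist");cv2.imwrite("pics/w10.png",s["image"][:,:,::-1])
E
```

```text
[-0.59265945  7.64939139 -3.54973304] [-0.00855223 -0.71687841  1.05470776] 0.042681883463919594
pos [0.596  0.0037 0.2217] z-theta 0.492 ydown [ 0.003  0.006 -1.   ]
tool delta cm [ 1.71 -0.04  0.87]
rot [ 0.004  0.072 -0.006]
0.14000453894174697 0.5235496492507623
```

View pics/s10.png

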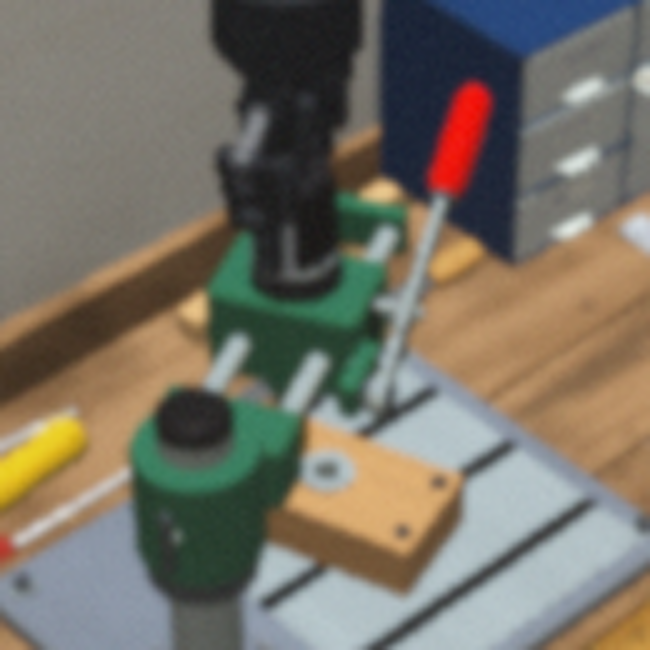

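Call:
send_rows:
  series:
    - {"tx": 0.6, "ty": 0, "tz": 0.4, "rx": 0, "ry": 0.03, "rz": 0}
    - {"tx": 0.6, "ty": 0, "tz": 0.5, "rx": 0, "ry": 0.03, "rz": 0}
    - {"tx": 0.5, "ty": 0, "tz": 0.4, "rx": 0, "ry": 0.02, "rz": 0}
    - {"tx": 0.3, "ty": 0, "tz": 0.2, "rx": 0, "ry": 0, "rz": 0}

```text
t: 7.38
tool_pos: [0.5901, -0.0094, 0.2218]
tcp_rot: [-0.41, 1.99, -1.968]
force: [7.8, 10.7, -10.0]
width: 0.0425
```

```bash
python3 - <<'E'
from h import *
q=manip.sense();print(q["force"],q["ft_torque"],q["joint_pos"].round(2));togo((.5845,-.0115,.222),.42)
s=manip.snapshot("scene");crop(s,"s11.png",170,100,300,230,5)
E
```

```text
[  7.81765398  10.7400435  -10.01579999] [-0.00437022 -1.89621793 -0.627679  ] [ 0.12  0.47 -0.28  1.93  0.17  0.75 -1.39]
pos [ 0.5901 -0.0094  0.2218] z-theta 0.427 ydown [ 0.015  0.014 -1.   ]
tool delta cm [ 0.59 -0.03 -0.04]
rot [ 0.007  0.006 -0.02 ]
```

View pics/s11.png

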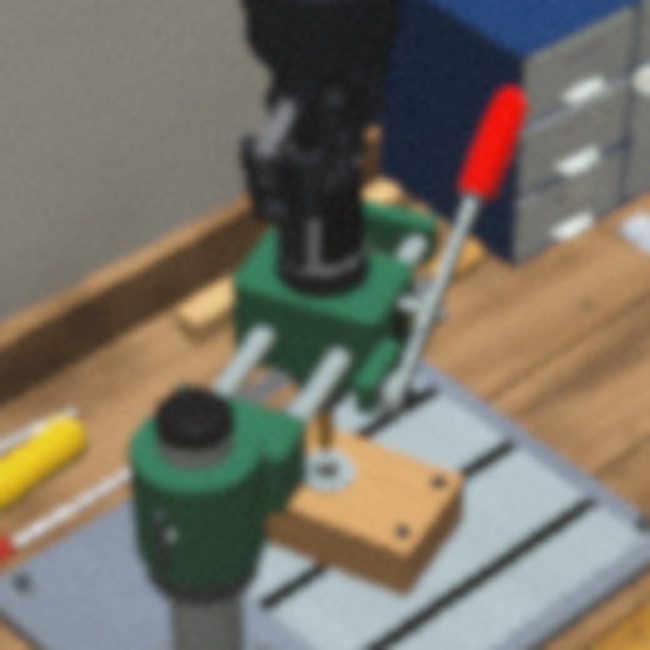

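The pin tip is visible at about (326,452) in the crop, just behind the bush (328,470).

```bash
python3 - <<'E'
from h import *
s=manip.snapshot("scene");crop(s,"s12.png",215,170,265,210,16)
for p in [(235.2,190.2),(235.2,191)]: print(ray(s,*p,.066))
print(ray(s,235.6,194.2,.055), proj(s,(.5815,-.0097,.066)))
E
```

```text
[ 0.58580771 -0.01197925  0.066     ]
[ 0.583357   -0.00979701  0.066     ]
[ 0.58154174 -0.0095462   0.055     ] [235.61414588 191.35171386]
```

View pics/s12.png

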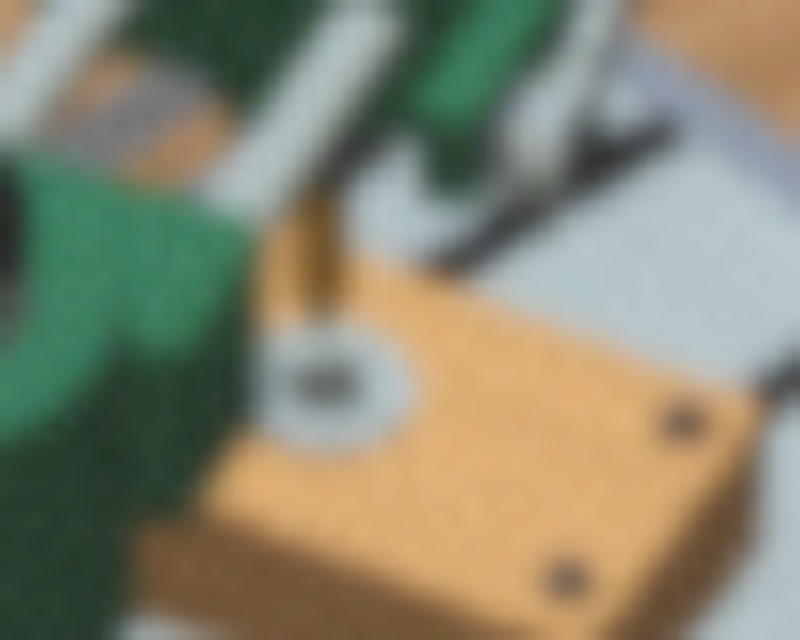

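```bash
python3 - <<'E'
from h import *
ims=np.mean([manip.snapshot("scene")["image"].astype(float) for _ in range(6)],0)
print("R-B, rows 182-200, cols 230-241")
for v in range(182,202): print(v,(ims[v,229:243,0]-ims[v,229:243,2]).astype(int), ims[v,229:243].mean(1).astype(int))
togo((0,0,0))
E
```

```text
R-B, rows 182-200, cols 230-241
182 [-18 -15  -7   6  23  37  34   8 -12 -19 -19 -18 -18 -15] [166 173 167 144 109  79  76 113 159 182 187 176 149 123]
183 [-21 -12   5  27  48  61  50  16  -9 -18 -19 -19 -19 -18] [135 147 148 133 106  83  84 122 167 185 189 186 175 162]
184 [-25  -7  26  59  72  73  57  26   0 -12 -16 -18 -18 -18] [106 116 128 131 111  89  87 122 166 185 188 187 178 162]
185 [-24   1  47  80  85  77  64  44  27  11   0  -9 -11 -11] [ 92  98 118 132 117  90  86 120 164 182 184 174 156 128]
186 [-19  13  59  86  87  78  70  69  68  54  38  28  23  18] [ 86  91 117 135 119  90  84 116 157 176 176 162 132  98]
187 [-13  20  64  88  89  77  75  84  93  89  81  78  73  63] [ 77  86 117 138 121  92  87 117 153 169 170 160 140 120]
188 [ -8  25  65  89  87  75  71  82  94  98 100 101  98  90] [ 69  81 119 144 132 103  98 129 157 167 168 166 159 156]
189 [ -2  24  58  73  69  54  51  58  71  85  96 102 103 100] [ 61  80 123 154 150 124 123 150 169 173 171 169 168 168]
190 [ -3  16  34  39  31  20  16  20  30  49  76  94 103 104] [ 57  79 127 164 169 154 152 170 182 182 178 1
[... 741 characters left out ...]
 55  50  31  15   6   5   8  17  30  58  85 101 106] [ 86 120 146 162 171 174 175 175 176 175 169 169 172 173]
198 [ 64  87  88  79  64  54  52  55  66  76  90 101 104 106] [113 146 160 164 166 165 165 166 168 172 170 170 172 172]
199 [ 84 100 104 101  96  93  92  93  95 100 103 104 105 105] [138 162 168 168 167 165 164 165 169 170 171 171 171 172]
200 [ 93 102 105 105 104 104 104 104 104 105 105 105 105 104] [150 164 170 170 170 169 168 169 169 170 169 171 170 171]
201 [ 92  99 102 103 105 104 105 105 104 104 105 104 105 105] [143 156 165 167 169 170 170 169 170 168 169 170 170 170]
pos [ 0.5901 -0.0095  0.2217] z-theta 0.427 ydown [ 0.015  0.014 -1.   ]
tool delta cm [ 53.74  21.32 -25.13]
```

```bash
python3 - <<'E'
from h import *
s=manip.snapshot("scene")
b=ray(s,235.0,193.9,.055);t=ray(s,234.65,189.8,.066);print(b,t,proj(s,b+[0,0,.011]))
R=Ro.from_rotvec(manip.sense()["tcp_rot"]).as_matrix();print(R.T@(b-t)*100,R.T@np.array([0,0,.0]))
E
```

```text
[ 0.58359766 -0.00910899  0.055     ] [ 0.58807852 -0.01192721  0.066     ] [234.96006373 191.06959667]
[ 0.31239164  1.09711706 -0.43468393] [0. 0. 0.]
```

Call:
send_rows:
  series:
    - {"tx": 0.2, "ty": 0, "tz": -0.2, "rx": 0, "ry": 0, "rz": -0.01}
    - {"tx": 0.2, "ty": 0, "tz": -0.2, "rx": 0, "ry": 0, "rz": 0}
    - {"tx": 0.1, "ty": 0, "tz": -0.1, "rx": 0, "ry": 0, "rz": 0}

```text
t: 8.08
tool_pos: [0.59, -0.0091, 0.2217]
tcp_rot: [-0.409, 1.984, -1.975]
force: [1.0, 1.3, -0.2]
width: 0.0424
```

```bash
cat > m.py <<'E'
from h import *
q=manip.sense();print(q["force"],q["t"]);togo((.5845,-.0115,.222),.42)
ims=np.mean([manip.snapshot("scene")["image"].astype(float) for _ in range(4)],0)
for v in range(182,202): print(v,(ims[v,230:242,0]-ims[v,230:242,2]).astype(int), ims[v,230:242].mean(1).astype(int))
import sys
cv2.imwrite("pics/"+sys.argv[1],cv2.resize(ims[165:215,205:270,::-1],None,fx=12,fy=12,interpolation=cv2.INTER_CUBIC))
E
python3 m.py s13.png
```

```text
[ 0.96497691  1.32003002 -0.15879888] 8.0833
pos [ 0.59   -0.0091  0.2217] z-theta 0.425 ydown [ 0.017  0.008 -1.   ]
tool delta cm [ 0.6  -0.04 -0.01]
rot [ 0.     0.005 -0.018]
182 [-15  -6   6  21  35  30   7 -12 -18 -18 -20 -16] [173 168 144 108  78  78 114 160 182 187 175 145]
183 [-13   3  26  46  57  48  15 -10 -18 -19 -19 -19] [148 147 130 103  82  83 124 167 186 189 184 171]
184 [ -7  26  55  69  69  56  25   0 -12 -16 -18 -18] [116 126 126 104  83  86 122 165 185 188 185 176]
185 [  0  47  78  81  75  63  43  26  11  -1  -8 -10] [ 97 117 128 109  84  86 120 163 182 183 174 156]
186 [12 58 85 86 77 71 69 67 54 38 28 23] [ 90 116 131 114  85  85 115 157 176 176 162 132]
187 [20 64 90 89 78 75 84 92 89 82 77 74] [ 85 117 135 121  92  86 117 153 169 170 161 141]
188 [ 24  65  88  87  76  72  81  94  99 100 100  98] [ 81 119 145 133 102  99 129 158 167 168 166 160]
189 [ 24  57  76  69  55  52  60  70  85  97 102 104] [ 80 123 154 151 126 124 150 170 173 171 169 168]
190 [ 15  35  39  32  19  16  21  30  50  75  95 103] [ 79 127 164 168 155 153 170 181 181 178 171 171]
191 [ 3  
[... 540 characters left out ...]
 19  54  88] [ 97 137 166 172 172 171 173 177 179 175 173 173]
197 [ 56  48  31  15   6   4   9  16  31  57  86 101] [120 146 162 172 174 176 174 176 176 169 170 171]
198 [ 88  89  78  64  53  51  56  65  77  90 101 105] [146 159 164 166 165 166 166 168 171 170 171 172]
199 [ 99 104 100  96  92  91  93  97  99 104 104 105] [162 168 169 169 166 165 165 168 170 171 171 171]
200 [103 104 104 103 104 103 103 104 104 103 104 105] [166 171 171 171 169 168 169 168 170 170 171 172]
201 [ 99 103 105 105 105 104 105 104 105 105 104 104] [156 163 167 169 169 170 169 169 167 168 169 169][ WARN:0@5.550] global loadsave.cpp:1063 imwrite_ Unsupported depth image for selected encoder is fallbacked to CV_8U.
```

View pics/s13.png

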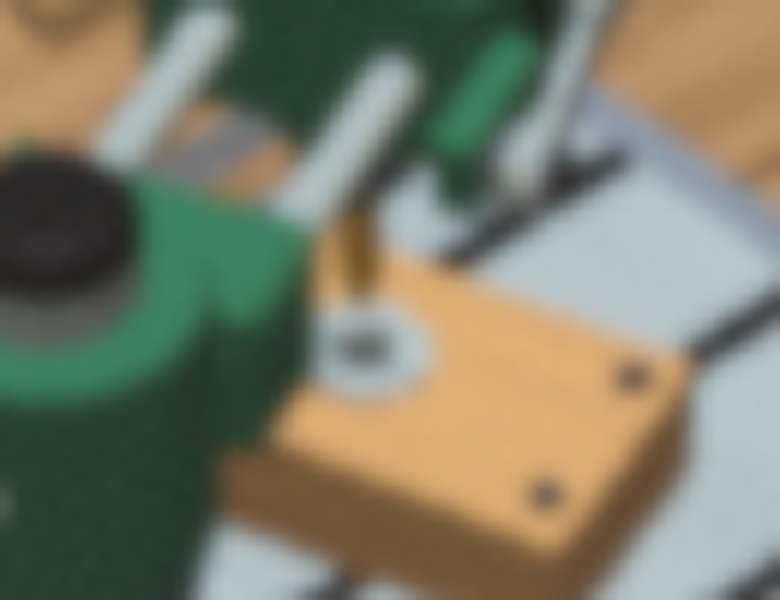

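Call:
send_rows:
  series:
    - {"tx": 0.5, "ty": 0, "tz": -0.5, "rx": 0, "ry": 0, "rz": -0.01}
    - {"tx": 0.4, "ty": 0, "tz": -0.5, "rx": 0, "ry": 0, "rz": 0}
    - {"tx": 0, "ty": 0, "tz": 0, "rx": 0, "ry": 0, "rz": 0}

```text
t: 8.53
tool_pos: [0.585, -0.0048, 0.2217]
tcp_rot: [-0.4, 1.983, -1.98]
force: [-7.5, 5.2, 6.4]
width: 0.0429
```

```bash
python3 m.py s14.png 2>/dev/null
```

```text
[-7.53124472  5.16571276  6.44091346] 8.5333
pos [ 0.585  -0.0048  0.2217] z-theta 0.419 ydown [ 0.021  0.006 -1.   ]
tool delta cm [ 0.32 -0.03  0.59]
rot [-0.003 -0.001 -0.021]
182 [-17 -12  -4   3   6   6   0  -8 -14 -17 -15 -12] [180 177 158 121  82  64  70 100 134 147 121  80]
183 [-16  -5   7  22  28  23   7 -10 -17 -18 -18 -12] [160 158 136 101  72  70  95 136 164 168 140  95]
184 [-15   7  33  53  58  46  22   0 -10 -16 -17 -15] [125 127 120  96  78  84 118 159 180 179 160 119]
185 [-8 27 62 74 72 62 45 27 12  0 -7 -8] [ 97 109 116 101  84  90 125 165 182 181 166 132]
186 [ 0 45 77 83 75 71 72 68 54 39 28 25] [ 87 107 124 106  86  90 122 158 176 175 160 126]
187 [ 7 53 84 85 77 76 85 92 90 83 78 74] [ 81 107 127 110  84  87 118 154 168 169 161 140]
188 [ 13  55  83  83  76  73  83  93  99 100 100  98] [ 75 107 131 112  85  86 116 152 167 168 165 159]
189 [ 12  48  69  72  69  65  63  73  84  96 103 103] [ 71 110 135 120  91  89 122 159 172 171 168 168]
190 [  6  26  37  39  48  47  32  34  50  76  94 104] [ 70 114 148 139 107 101 134 169 181 176 173 171]
191 [-4  0  1  9 27 2
[... 410 characters left out ...]
0 -11 -13 -14  -5  25  70] [ 72 117 155 157 146 140 147 163 181 186 185 178]
196 [ 11   6  -4 -11 -12 -12 -10  -9  -1  18  55  88] [ 82 127 160 172 173 171 173 176 179 175 174 174]
197 [ 45  47  31  16   7   6   8  18  32  58  85 100] [106 139 160 171 174 175 174 175 176 169 169 172]
198 [ 79  86  78  64  54  51  56  65  76  92 101 105] [132 154 162 167 166 165 165 169 172 170 170 171]
199 [ 96 103 100  96  93  91  93  96  99 102 105 106] [154 166 169 167 165 166 166 168 170 172 171 171]
200 [101 104 105 104 104 104 103 104 104 105 105 105] [164 169 170 169 169 167 169 169 169 170 170 172]
201 [ 99 102 104 106 105 104 105 105 105 105 105 105] [156 163 167 169 169 170 170 169 170 169 170 170]
```

View pics/s14.png

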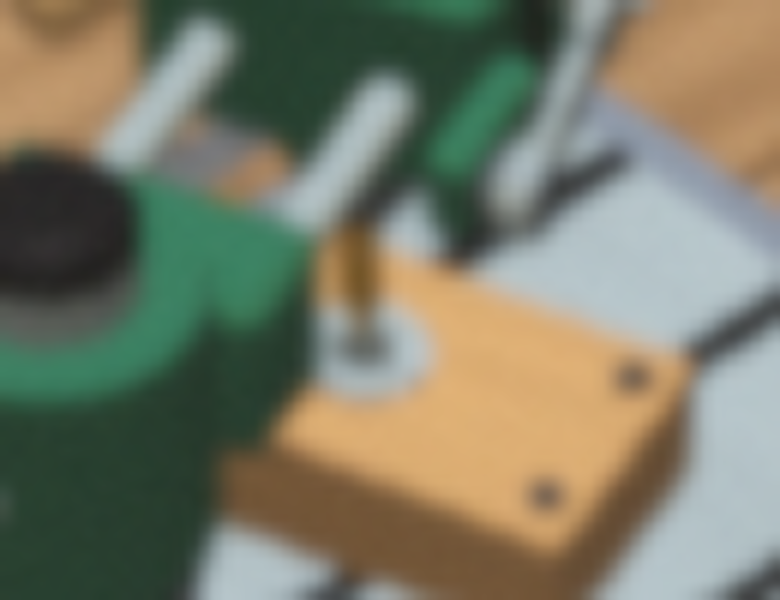

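Call:
send_rows:
  series:
    - {"tx": -0.2, "ty": 0, "tz": 0.6, "rx": 0, "ry": 0, "rz": -0.02}
    - {"tx": -0.1, "ty": 0, "tz": 0.3, "rx": 0, "ry": 0, "rz": 0}
    - {"tx": 0, "ty": 0, "tz": 0, "rx": 0, "ry": 0, "rz": 0}
    - {"tx": 0, "ty": 0, "tz": 0, "rx": 0, "ry": 0, "rz": 0}

```text
t: 9.07
tool_pos: [0.5881, -0.0099, 0.2217]
tcp_rot: [-0.434, 1.988, -1.989]
force: [0.3, 1.3, -3.4]
width: 0.0426
```

```bash
python3 m.py s15.png 2>/dev/null; python3 - <<'E'
from h import *
s=manip.snapshot("scene")
print(proj(s,(.585,-.0048,.066))-proj(s,(.59,-.0091,.066)))
E
```

```text
[ 0.28664227  1.27410579 -3.42657167] 9.0667
pos [ 0.5881 -0.0099  0.2217] z-theta 0.425 ydown [-0.005 -0.002 -1.   ]
tool delta cm [ 0.39 -0.03  0.  ]
rot [0.    0.005 0.005]
182 [-16 -10   0   9  23  31  18   0 -14 -19 -18 -17] [175 172 154 121  85  71  92 133 167 182 175 146]
183 [-14   0  17  30  46  54  33   4 -13 -19 -19 -18] [148 152 138 116  88  77  97 140 174 186 185 170]
184 [-10  20  48  60  64  65  43  11  -9 -17 -18 -18] [117 130 133 120  95  81  98 139 173 186 186 175]
185 [  0  43  75  80  74  69  52  28  10  -1  -7 -10] [101 120 137 124  95  81  96 135 169 181 174 156]
186 [11 57 86 88 79 72 67 61 50 37 28 24] [ 93 119 139 128  96  80  95 132 164 173 161 132]
187 [18 64 90 93 81 74 77 84 86 81 78 73] [ 86 119 145 135 102  83  98 131 161 169 159 141]
188 [ 21  63  89  93  79  71  75  88  96 100 100  98] [ 79 118 149 147 115  93 109 142 163 167 165 160]
189 [ 17  53  73  72  59  53  58  70  84  97 101 104] [ 72 116 155 162 140 117 132 159 170 170 169 169]
190 [  7  27  38  31  23  21  23  30  49  76  95 103] [ 70 117 163 176 163 146 158 176 181 177 172 170]
191 [-4  0  
[... 443 characters left out ...]
2] [ 77 123 155 158 146 140 146 163 181 185 186 178]
196 [ 17   8  -4 -10 -11 -12 -10  -9  -3  19  55  88] [ 94 135 164 172 173 171 172 177 180 175 173 173]
197 [ 55  50  32  16   6   5   9  17  31  58  86 101] [120 146 162 171 174 174 174 175 176 169 169 171]
198 [ 85  88  78  63  55  52  56  64  76  90 100 105] [146 160 164 166 165 165 165 168 171 170 171 171]
199 [100 103 101  96  93  91  93  95 100 102 104 105] [161 169 168 167 165 164 166 168 171 172 171 172]
200 [103 105 105 103 104 103 103 103 104 105 105 105] [165 170 170 171 168 169 168 169 170 170 170 172]
201 [ 99 103 104 106 105 105 105 105 105 104 104 104] [156 164 166 168 170 170 169 169 169 169 170 169]
[0.03436752 1.60816607]
```

View pics/s15.png

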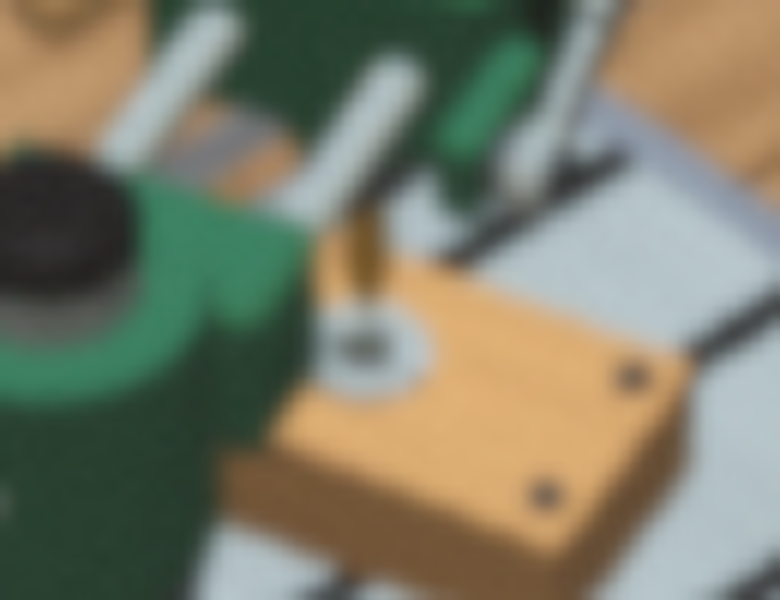

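Call:
send_rows:
  series:
    - {"tx": 0.2, "ty": 0, "tz": -0.5, "rx": 0, "ry": 0, "rz": 0}
    - {"tx": 0, "ty": 0, "tz": 0, "rx": 0, "ry": 0, "rz": 0}
    - {"tx": 0, "ty": 0, "tz": 0, "rx": 0, "ry": 0, "rz": 0}

```text
t: 9.57
tool_pos: [0.5865, -0.007, 0.2217]
tcp_rot: [-0.427, 1.986, -1.99]
force: [1.7, 0.2, -1.6]
width: 0.0427
```

```bash
python3 m.py s16.png 2>/dev/null|sed -n '1,17p'
```

```text
[ 1.65314531  0.24687587 -1.57768969] 9.5667
pos [ 0.5865 -0.007   0.2217] z-theta 0.423 ydown [ 0.    -0.002 -1.   ]
tool delta cm [ 0.37 -0.03  0.33]
rot [-0.002  0.003  0.001]
182 [-18 -11  -2   7  14  14   1 -12 -18 -18 -17 -14] [178 175 154 120  81  67  91 132 162 169 150 106]
183 [-15  -3  13  31  42  35   9 -11 -17 -19 -19 -16] [157 157 136 104  79  76 112 159 181 183 168 135]
184 [-12  14  44  64  66  54  23   0 -11 -16 -18 -17] [123 133 127 109  85  83 121 165 184 187 179 157]
185 [-3 38 73 82 76 64 45 26 12 -1 -8 -9] [101 119 130 114  90  87 120 163 182 183 173 151]
186 [ 9 55 85 88 78 71 71 67 54 38 28 24] [ 93 117 135 118  89  85 116 158 175 175 161 131]
187 [15 60 87 88 78 75 82 91 90 82 78 74] [ 85 115 135 119  91  83 113 152 170 170 161 140]
188 [ 16  59  84  85  76  71  79  93  99 101 100  98] [ 76 112 137 124  93  86 115 152 166 168 166 160]
189 [ 14  48  70  70  65  58  58  71  84  96 102 104] [ 71 111 144 136 106  96 127 160 173 171 168 168]
190 [  6  26  37  37  40  34  23  30  50  75  94 103] [ 69 116 157 157 126 117 146 174 181 178 173 170]
191 [-4  0  2  4 12 10  0 -1 13 40 73 96] [ 71 119 160 165 143 136 157 178 187 184 179 174]
192 [ -8 -12 -13  -9  -2   0  -6 -11  -8   8  43  83] [ 68 115 154 156 140 132 144 167 184 188 184 177]
193 [ -8 -11 -13  -9  -3  -2  -5 -11 -14  -7  21  69] [ 67 109 140 132 117 111 120 150 182 190 187 179]
194 [ -8 -11 -13  -9  -5  -3  -4 -11 -16 -11  14  63] [ 68 111 142 133 115 110 119 150 182 191 187 180]
```

Call:
send_rows:
  hand: 1
  series:
    - {"tx": 0, "ty": 0, "tz": 0, "rx": 0, "ry": 0, "rz": 0}
    - {"tx": 0, "ty": 0, "tz": 0, "rx": 0, "ry": 0, "rz": 0}
    - {"tx": 0, "ty": 0, "tz": 0, "rx": 0, "ry": 0, "rz": 0}
    - {"tx": 0, "ty": 0, "tz": 0, "rx": 0, "ry": 0, "rz": 0}
    - {"tx": 0, "ty": 0, "tz": 0, "rx": 0, "ry": 0, "rz": 0}

```text
t: 10.18
tool_pos: [0.5859, -0.0084, 0.2221]
tcp_rot: [-0.431, 1.984, -1.992]
force: [0.6, 0.2, 0.2]
width: 0.0854
```

```bash
python3 m.py s17.png 2>/dev/null|sed -n '1,17p'; python3 -c "
from h import *
print(manip.sense()['width'])"
```

```text
[0.6107444  0.20530241 0.20192641] 10.1833
pos [ 0.5859 -0.0084  0.2221] z-theta 0.425 ydown [-0.001 -0.004 -1.   ]
tool delta cm [0.25 0.01 0.23]
rot [-0.003  0.005  0.003]
182 [-16 -10  -3   8  14  14   1 -11 -17 -19 -17 -14] [178 175 155 118  80  67  90 133 162 169 149 105]
183 [-15  -3  14  31  42  34   9 -10 -18 -19 -18 -16] [157 156 136 106  80  76 111 158 180 183 169 136]
184 [-12  13  45  64  66  53  23   0 -12 -17 -18 -17] [124 133 128 108  85  84 120 165 184 187 178 157]
185 [ -2  39  72  83  75  65  44  27  11  -1  -8 -10] [101 119 131 115  89  86 121 163 182 182 174 150]
186 [ 8 56 85 88 78 71 70 68 54 38 28 23] [ 93 117 134 118  90  85 116 158 175 175 161 131]
187 [14 61 87 89 77 74 82 91 89 81 77 74] [ 85 114 136 119  91  84 113 153 170 171 161 141]
188 [ 16  59  85  86  76  70  78  93  98 100 100  98] [ 75 111 137 124  94  86 114 152 168 169 166 160]
189 [ 14  49  69  69  64  59  58  70  84  97 102 104] [ 69 111 144 137 105  96 127 160 172 171 169 168]
190 [  6  26  37  37  41  34  24  30  50  75  94 104] [ 69 117 157 155 127 118 146 174 181 178 173 170]
191 [-4  0  1  4 13 11  0  0 13 39 73 96] [ 70 117 161 165 143 136 158 179 186 185 178 174]
192 [ -8 -12 -12  -8  -1  -1  -6 -11  -8   8  43  83] [ 68 114 155 155 140 132 143 167 183 189 183 177]
193 [ -8 -12 -13  -9  -3  -2  -4 -11 -14  -7  20  69] [ 67 108 140 134 119 111 121 151 182 191 187 179]
194 [ -8 -12 -13  -9  -6  -4  -5 -11 -17 -13  16  63] [ 68 111 142 134 115 109 119 150 182 191 189 180]
0.08557365042751822
```

View pics/s17.png

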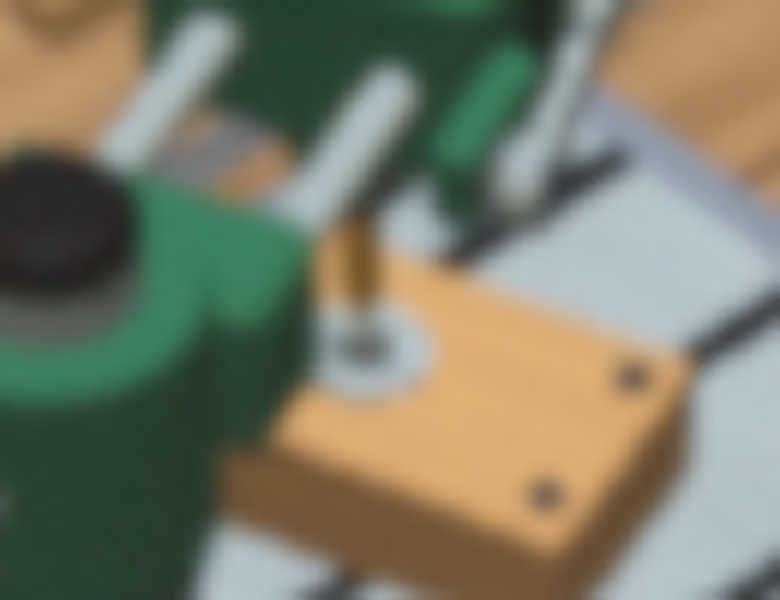

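Call:
send_rows:
  series:
    - {"tx": 0, "ty": -2, "tz": 0, "rx": 0, "ry": 0, "rz": 0}
    - {"tx": 0, "ty": -3, "tz": 0, "rx": 0, "ry": 0, "rz": 0}
    - {"tx": 0, "ty": -3, "tz": 0, "rx": 0, "ry": 0, "rz": 0}
    - {"tx": 0, "ty": -3, "tz": 0, "rx": 0, "ry": 0, "rz": 0}
    - {"tx": 1.5, "ty": -1, "tz": 2, "rx": 0, "ry": 0, "rz": 0}
    - {"tx": 2, "ty": 0, "tz": 2.5, "rx": 0, "ry": 0, "rz": 0}
    - {"tx": 0, "ty": 0, "tz": 0, "rx": 0, "ry": 0, "rz": 0}
    - {"tx": 0, "ty": 0, "tz": 0, "rx": 0, "ry": 0, "rz": 0}

```text
t: 11.05
tool_pos: [0.5721, -0.0634, 0.3479]
tcp_rot: [-0.436, 1.983, -1.989]
force: [-0.2, 0.3, -0.4]
width: 0.0852
```

Call:
send_rows:
  hand: -1
  series:
    - {"tx": 0, "ty": 0, "tz": 0, "rx": 0, "ry": 0, "rz": 0}
    - {"tx": 0, "ty": 0, "tz": 0, "rx": 0, "ry": 0, "rz": 0}

```text
t: 11.22
tool_pos: [0.5719, -0.0637, 0.3478]
tcp_rot: [-0.435, 1.983, -1.99]
force: [0.7, -0.1, 1.0]
width: 0.0643
```

```bash
python3 - <<'E'
from h import *
togo((.5655,-.111,.30),.42)
s=manip.snapshot("wrist");cv2.imwrite("pics/w18.png",s["image"][:,:,::-1])
c=manip.snapshot("scene");crop(c,"s18.png",190,70,310,230,3.75)
print(proj(s,(.5657,-.1118,.240)),proj(c,(.5657,-.1118,.240)),proj(s,(.5865,-.007,.265)))
E
```

```text
pos [ 0.5719 -0.0637  0.3478] z-theta 0.428 ydown [-0.003 -0.004 -1.   ]
tool delta cm [2.52 4.8  4.02]
rot [-0.002  0.008  0.004]
[300.15986602 217.1620454 ] [267.71590953 128.91426629] [185.49811159 150.34132559]
```

View pics/w18.png

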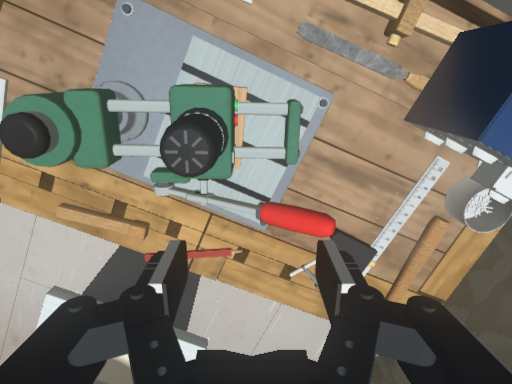

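View pics/s18.png

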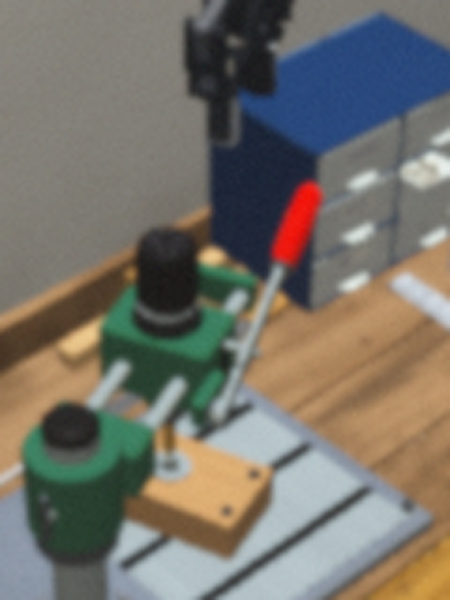

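```bash
python3 - <<'E'
from h import *
s=manip.snapshot("wrist");c=manip.snapshot("scene");crop(s,"w19.png",0,60,350,250,2.2)
print(ray(s,190.5,147,.265),ray(s,297,219,.24),ray(c,268.8,129.6,.24), ray(s,23,134,.224))
E
```

```text
[ 0.59015262 -0.00901071  0.265     ] [ 0.56318976 -0.10978343  0.24      ] [ 0.56159092 -0.11178937  0.24      ] [0.53256597 0.1220618  0.224     ]
```

View pics/w19.png

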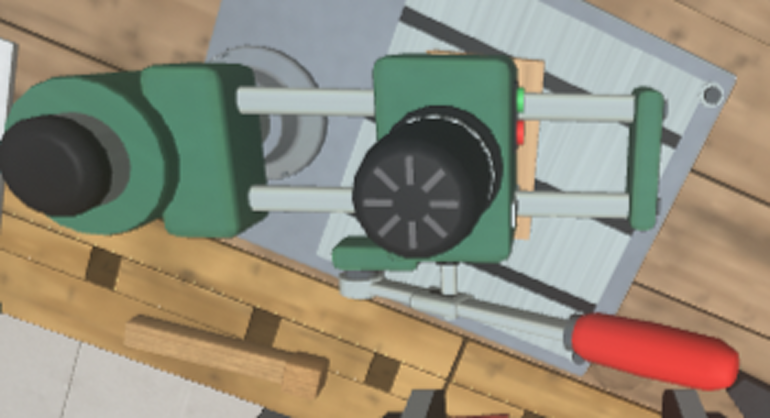

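Call:
send_rows:
  hand: -1
  series:
    - {"tx": 1.4, "ty": 0, "tz": 2, "rx": 0, "ry": 0, "rz": 0}
    - {"tx": 1.4, "ty": 0, "tz": 1.9, "rx": 0, "ry": 0, "rz": 0}
    - {"tx": 0, "ty": 2, "tz": 0, "rx": 0, "ry": 0, "rz": 0}
    - {"tx": 0, "ty": 2, "tz": 0, "rx": 0, "ry": 0, "rz": 0}
    - {"tx": 0, "ty": 1.5, "tz": 0, "rx": 0, "ry": 0, "rz": 0}
    - {"tx": 0, "ty": 0, "tz": 0, "rx": 0, "ry": 0, "rz": 0}
    - {"tx": 0, "ty": 0, "tz": 0, "rx": 0, "ry": 0, "rz": 0}

```text
t: 12.0
tool_pos: [0.5638, -0.1088, 0.2903]
tcp_rot: [-0.442, 1.98, -1.984]
force: [-0.1, 0.2, 0.2]
width: 0.0001
```

```bash
python3 - <<'E'
from h import *
print(manip.sense()["force"],manip.sense()["width"])
togo((.5625,-.111,.27),.42)
s=manip.snapshot("wrist");cv2.imwrite("pics/w20.png",s["image"][:,:,::-1])
c=manip.snapshot("scene");crop(c,"s20.png",190,70,310,230,3.75)
E
```

```text
[-0.11401959  0.24934088  0.18143612] 0.00010399572593175741
pos [ 0.5638 -0.1088  0.2903] z-theta 0.435 ydown [-0.003 -0.003 -1.   ]
tool delta cm [0.2  2.03 0.15]
rot [-0.001  0.015  0.004]
```

View pics/w20.png

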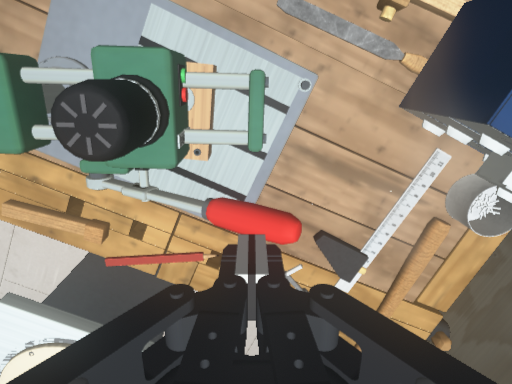

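View pics/s20.png

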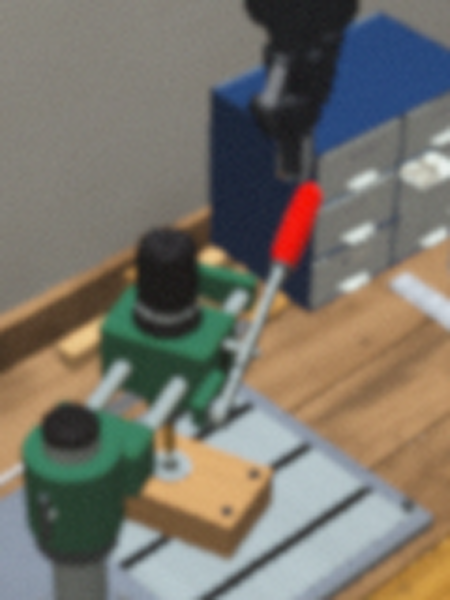

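```bash
python3 - <<'E'
from h import *
s=manip.snapshot("wrist")
h=s["image"].astype(int);m=((h[...,0]>150)&(h[...,1]<60)&(h[...,2]<60)).astype(np.uint8)
n,l,st,ce=cv2.connectedComponentsWithStats(m);i=1+np.argmax(st[1:,4]);print(st[i],ce[i])
p=ray(s,254,221,.240);print(p,ray(s,207,209,.226),ray(s,301,230,.257));togo(p,.42)
print(proj(s,(.5638,-.1088,.249)))
E
```

```text
[243 205  58  20 150] [273.3        213.74666667]
[ 0.56283115 -0.1112631   0.24      ] [ 0.55157901 -0.08140438  0.226     ] [ 0.57637536 -0.13520862  0.257     ]
pos [ 0.5642 -0.1088  0.2913] z-theta 0.435 ydown [-0.001 -0.003 -1.   ]
tool delta cm [0.22 5.13 0.16]
rot [-0.002  0.015  0.002]
[251.18294935 224.45830189]
```

Call:
send_rows:
  series:
    - {"tx": 0.2, "ty": 1, "tz": 0.3, "rx": 0, "ry": 0.01, "rz": 0}
    - {"tx": 0, "ty": 1, "tz": 0, "rx": 0, "ry": 0, "rz": 0}
    - {"tx": 0, "ty": 0.8, "tz": 0.3, "rx": 0, "ry": 0, "rz": 0}
    - {"tx": 0, "ty": 0.8, "tz": 0.3, "rx": 0, "ry": 0, "rz": 0}
    - {"tx": 0, "ty": 0.6, "tz": 0.3, "rx": 0, "ry": 0, "rz": 0}
    - {"tx": 0, "ty": 0.3, "tz": 0.1, "rx": 0, "ry": 0, "rz": 0}
    - {"tx": 0, "ty": 0, "tz": 0, "rx": 0, "ry": 0, "rz": 0}

```text
t: 12.73
tool_pos: [0.5707, -0.1232, 0.245]
tcp_rot: [-0.423, 1.98, -1.991]
force: [0.4, 0.6, 1.7]
width: 0.0002
```

```bash
cat > v.py <<'E'
from h import *
import sys
q=manip.sense();print(q["t"],q["force"].round(2))
togo((.5625,-.111,.235),.42)
s=manip.snapshot("wrist");cv2.imwrite(f"pics/w{sys.argv[1]}.png",s["image"][:,:,::-1])
c=manip.snapshot("scene");a=c["image"][70:230,190:310,::-1];b=c["image"][165:215,205:262,::-1]
a=cv2.resize(a,(345,460),interpolation=cv2.INTER_CUBIC);b=cv2.resize(b,(445,390),interpolation=cv2.INTER_CUBIC)
o=np.zeros((460,790,3),np.uint8);o[:,:345]=a;o[:390,345:]=b;cv2.imwrite(f"pics/s{sys.argv[1]}.png",o)
E
python3 v.py 21
```

```text
12.7333 [0.39 0.56 1.65]
pos [ 0.5707 -0.1232  0.245 ] z-theta 0.424 ydown [ 0.006 -0.004 -1.   ]
tool delta cm [ 0.25  0.99 -1.46]
rot [-0.006  0.004 -0.003]
```

View pics/s21.png

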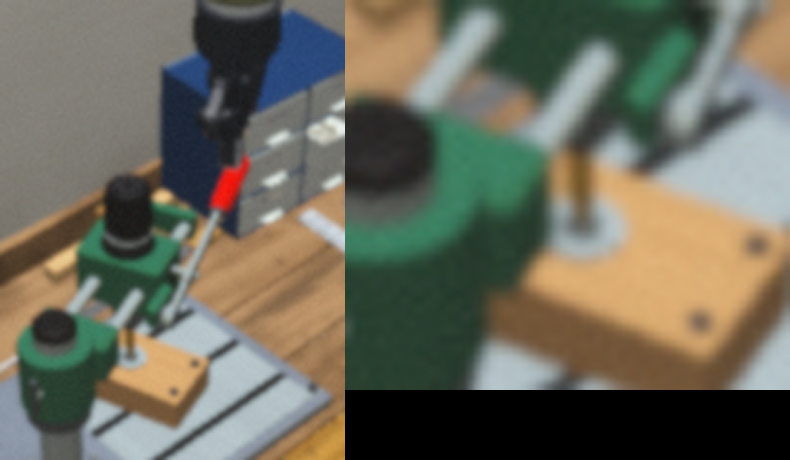

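View pics/w21.png

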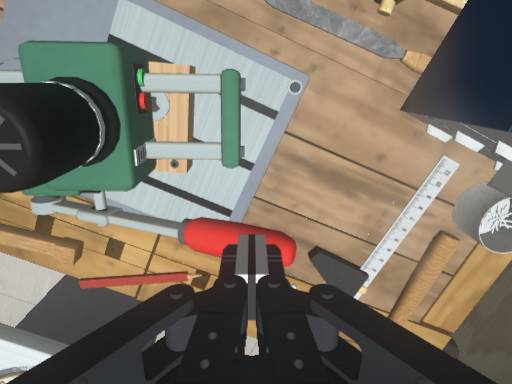

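The pin has come down part-way and its tip sits at the near edge of the bush hole, about (583,228) in the crop; the fingers press the red handle near its middle.

```bash
python3 m.py s22.png 2>/dev/null|sed -n '5,22p'
```

```text
182 [-17 -11  -3   2   3   1   0  -4  -9 -13 -15 -13] [178 175 154 114  78  62  59  75 102 129 129 100]
183 [-15  -3   9  16  13   9   1  -7 -14 -17 -18 -15] [156 157 134  95  66  59  79 113 143 164 162 133]
184 [-12  13  39  48  41  31  15   0 -10 -16 -19 -16] [124 132 124  99  73  71 104 149 172 180 178 158]
185 [ -3  37  71  76  68  55  41  26  11  -1  -8 -10] [102 120 130 112  83  82 117 161 180 182 174 150]
186 [ 8 56 85 86 79 70 71 67 54 38 28 24] [ 93 117 135 118  90  85 116 158 175 175 161 131]
187 [15 60 87 89 79 77 83 92 89 81 78 73] [ 85 116 135 120  91  84 115 152 169 171 159 142]
188 [ 15  58  86  87  78  72  82  93  99 100 100  98] [ 76 110 136 122  90  85 113 152 167 168 166 161]
189 [ 13  50  72  74  70  69  68  74  85  97 102 104] [ 71 111 140 126  94  85 118 157 172 171 170 167]
190 [  6  26  37  41  51  54  40  36  52  76  94 103] [ 69 114 149 139 103  91 124 166 180 177 173 171]
191 [-2  0  1  9 29 40 18  5 13 40 73 96] [ 70 118 156 151 114  97 128 168 185 185 180 175]
192 [ -7 -11 -12  -4  14  24   7  -7  -7   8  44  83] [ 68 114 151 144 110  97 123 161 183 189 184 177]
193 [ -8 -11 -11  -6   6  10   0 -10 -14  -8  21  69] [ 66 110 139 128 103  96 112 148 182 191 188 179]
194 [ -8 -12 -12  -9  -3  -1  -3 -11 -17 -11  14  63] [ 69 111 140 133 114 107 117 150 181 191 190 180]
195 [ -6 -11 -14 -14 -11 -10 -10 -13 -14  -5  26  70] [ 75 121 156 157 146 140 146 163 180 186 185 178]
196 [ 12   6  -4 -10 -12 -12 -11  -8  -2  19  54  89] [ 91 133 163 173 172 171 173 177 179 175 175 173]
197 [ 53  47  31  16   7   6   9  16  32  58  87 100] [116 145 162 171 176 175 174 175 175 169 169 172]
198 [ 85  89  78  64  54  51  55  65  76  91 100 105] [143 159 164 166 166 165 166 169 172 170 170 172]
199 [ 99 102 100  95  92  91  93  97  99 102 105 103] [161 170 168 168 165 165 166 168 171 171 171 172]
```

View pics/s22.png

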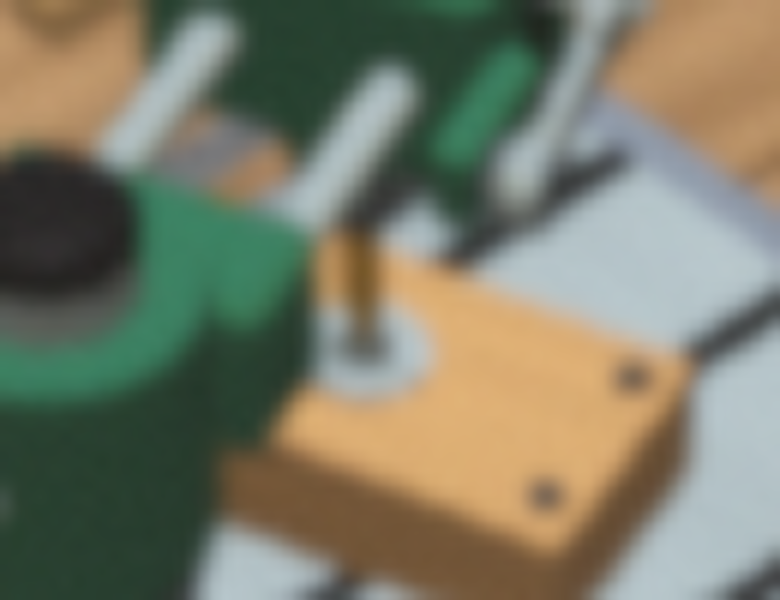

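Call:
send_rows:
  series:
    - {"tx": 0, "ty": 0.8, "tz": 0.2, "rx": 0, "ry": 0, "rz": 0}
    - {"tx": 0, "ty": 1, "tz": 0.2, "rx": 0, "ry": 0, "rz": 0}
    - {"tx": 0, "ty": 1, "tz": 0.1, "rx": 0, "ry": 0, "rz": 0}
    - {"tx": 0, "ty": 0.8, "tz": 0.1, "rx": 0, "ry": 0, "rz": 0}
    - {"tx": 0, "ty": 0.2, "tz": 0, "rx": 0, "ry": 0, "rz": 0}

```text
t: 13.45
tool_pos: [0.575, -0.1301, 0.2082]
tcp_rot: [-0.417, 1.973, -1.993]
force: [1.0, -2.6, 4.1]
width: 0.0001
```

```bash
python3 v.py 23; python3 m.py s23b.png 2>/dev/null|sed -n '10,22p'
```

```text
13.45 [ 0.98 -2.6   4.12]
pos [ 0.575  -0.1301  0.2082] z-theta 0.424 ydown [ 0.012 -0.007 -1.   ]
tool delta cm [ 0.33 -2.71 -2.23]
rot [-0.012  0.005 -0.008]
187 [13 53 75 71 52 48 67 86 88 82 79 73] [ 83 108 123 105  77  72 100 140 162 167 158 139]
188 [ 16  58  82  83  70  66  76  92  98 100 100  97] [ 74 109 133 118  87  81 110 150 165 168 166 159]
189 [ 14  50  72  77  73  68  68  74  85  96 103 104] [ 69 109 137 122  92  86 117 156 171 171 168 167]
190 [  7  28  43  53  64  61  43  38  52  75  94 104] [ 68 112 143 126  92  87 121 163 178 176 173 170]
191 [-3  1 10 28 54 56 26  7 13 39 74 96] [ 69 113 144 128  93  85 120 165 183 184 178 173]
192 [ -7 -10  -4  17  49  53  23  -4  -7   8  43  82] [ 68 110 140 123  91  83 113 156 182 189 184 177]
193 [ -8 -10  -6  12  41  50  24  -5 -14  -7  22  69] [ 67 107 133 117  90  83 103 145 180 189 187 178]
194 [ -8 -11 -10   0  20  29  12  -7 -15 -12  15  62] [ 69 110 141 129 104  97 111 147 181 190 188 180]
195 [ -3 -10 -14 -10  -1   1  -5 -12 -14  -3  25  70] [ 75 122 154 154 140 134 143 163 181 186 184 177]
196 [ 12   6  -4 -10 -10  -9 -10  -8  -1  19  55  88] [ 91 132 162 171 169 171 172 176 178 175 173 173]
197 [ 51  48  31  16   8   6   8  18  31  57  86 101] [116 143 162 171 173 174 175 175 176 170 169 170]
198 [ 85  88  77  63  53  50  56  64  77  90 100 105] [144 159 163 164 165 164 165 169 172 170 171 171]
199 [ 98 103  98  96  92  92  93  96 101 102 104 106] [160 167 168 166 165 164 166 167 169 171 171 171]
```

View pics/s23.png

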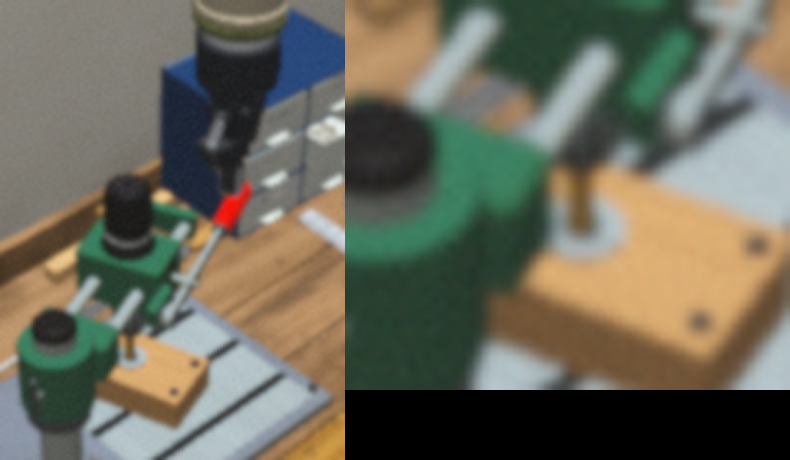

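View pics/w23.png

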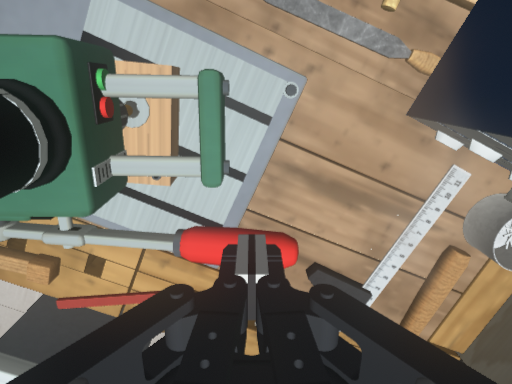

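Call:
send_rows:
  series:
    - {"tx": 0.1, "ty": 0.9, "tz": 0, "rx": -0.01, "ry": 0, "rz": -0.01}
    - {"tx": 0, "ty": 0.9, "tz": 0, "rx": 0, "ry": 0, "rz": 0}
    - {"tx": 0, "ty": 0.9, "tz": 0, "rx": 0, "ry": 0, "rz": 0}
    - {"tx": 0, "ty": 0.5, "tz": 0, "rx": 0, "ry": 0, "rz": 0}
    - {"tx": 0, "ty": 0.2, "tz": 0, "rx": 0, "ry": 0, "rz": 0}

```text
t: 14.17
tool_pos: [0.5759, -0.1313, 0.1771]
tcp_rot: [-0.423, 1.98, -1.991]
force: [0.8, -2.6, 5.6]
width: 0.0
```

```bash
python3 v.py 24; python3 m.py s24b.png 2>/dev/null|sed -n '10,22p'
```

```text
14.1667 [ 0.84 -2.59  5.65]
pos [ 0.5759 -0.1313  0.1771] z-theta 0.424 ydown [ 0.006 -0.004 -1.   ]
tool delta cm [ 0.36 -5.81 -2.37]
rot [-0.006  0.004 -0.003]
187 [-8  5 13 11  5  3  9 24 47 69 78 75] [ 66  64  65  58  54  55  57  71  94 124 140 134]
188 [ 3 27 41 33 19 16 31 53 75 91 99 97] [ 65  79  92  78  59  59  76 105 129 151 159 157]
189 [ 10  40  57  53  40  37  45  60  77  94 102 103] [ 67  99 122 104  75  68 100 142 160 166 167 166]
190 [  6  26  39  46  53  51  38  36  50  74  94 103] [ 69 109 139 121  89  81 117 160 177 175 171 169]
191 [-3  0 12 27 51 54 26  8 14 40 72 97] [ 69 113 144 126  93  86 121 164 183 183 178 171]
192 [ -7 -10  -2  20  49  57  25  -2  -7   9  43  83] [ 68 111 140 122  91  83 112 155 182 187 182 175]
193 [ -8  -9  -4  17  49  56  29  -2 -13  -7  22  69] [ 66 107 133 117  89  81 101 145 179 189 186 177]
194 [ -7 -10  -6  10  36  44  23  -3 -14 -11  15  63] [ 69 110 138 125 103  93 108 145 180 190 188 179]
195 [ -5  -9 -11  -3  10  14   5  -8 -13  -4  26  71] [ 75 119 153 152 138 132 140 160 180 185 184 177]
196 [13  6 -3 -7 -5 -5 -8 -6 -2 18 55 88] [ 92 132 162 170 169 168 169 174 177 173 172 171]
197 [ 51  49  31  16   7   5   9  16  32  58  86 101] [114 143 160 169 172 173 174 173 174 169 167 170]
198 [ 85  88  77  63  54  52  55  65  76  90 101 104] [143 158 164 164 164 163 164 167 171 169 169 171]
199 [ 98 102 100  95  93  91  92  95  99 102 104 104] [160 167 167 166 164 163 165 166 169 170 170 171]
```

View pics/s24.png

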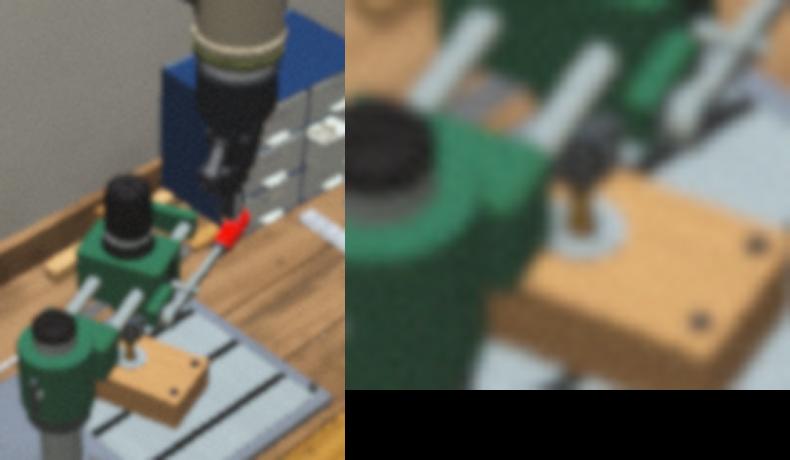

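View pics/w24.png

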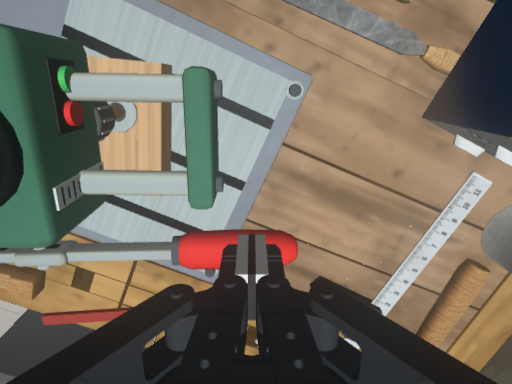

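Call:
send_rows:
  series:
    - {"tx": 0, "ty": 0.7, "tz": -0.1, "rx": 0, "ry": 0, "rz": 0}
    - {"tx": 0, "ty": 0.7, "tz": 0, "rx": 0, "ry": 0, "rz": 0}
    - {"tx": 0, "ty": 0.5, "tz": 0, "rx": 0, "ry": 0, "rz": 0}
    - {"tx": 0, "ty": 0.3, "tz": 0, "rx": 0, "ry": 0, "rz": 0}
    - {"tx": 0, "ty": 0.1, "tz": 0, "rx": 0, "ry": 0, "rz": 0}

```text
t: 14.88
tool_pos: [0.5754, -0.1298, 0.156]
tcp_rot: [-0.421, 1.979, -1.99]
force: [1.1, -1.8, 5.0]
width: -0.0001
```

```bash
python3 v.py 25; python3 m.py s25b.png 2>/dev/null|sed -n '5,22p'
```

```text
14.8833 [ 1.13 -1.83  4.97]
pos [ 0.5754 -0.1298  0.156 ] z-theta 0.424 ydown [ 0.007 -0.004 -1.   ]
tool delta cm [ 0.36 -7.91 -2.19]
rot [-0.007  0.004 -0.005]
182 [-17 -12  -5  -2  -4  -3  -6  -8  -9  -7  -6  -7] [176 171 151 119  95  88  88  85  85  80  75  71]
183 [-17  -8  -3  -4  -8  -9  -9  -7  -5  -5  -8 -11] [154 152 127  98  86  85  84  82  78  79  92 104]
184 [-17  -7  -3  -4  -6  -9  -7  -4  -2  -2  -9 -12] [119 118  99  80  77  79  75  70  67  78 109 129]
185 [-17  -8  -3  -2  -4  -3  -2  -2  -1   0  -3  -8] [ 90  88  77  65  64  68  63  59  64  75 108 124]
186 [-17  -7  -1   0  -1  -1   0   1   2  11  20  22] [ 73  66  63  55  57  61  56  56  61  73  97 108]
187 [-12  -4   0   0   1   1   1   2  11  37  62  69] [ 62  57  57  54  54  56  54  54  63  86 114 124]
188 [-6 -2 -1  0  0  0  2  7 28 63 88 94] [ 55  54  58  54  51  56  54  61  79 110 140 152]
189 [ -4   1   3   4   5   3   4  15  44  77  97 102] [ 54  63  70  62  54  55  66  89 116 140 158 164]
190 [ -2  -1   1   7  14  13   6   9  36  68  92 102] [ 60  86 101  87  66  64  89 130 157 165 170 169]
191 [-6 -8 -3 
[... 197 characters left out ...]
5  17  48  56  28  -2 -14  -8  22  69] [ 65 107 132 116  88  80 102 144 179 188 185 176]
194 [ -7 -11  -7   9  35  44  23  -4 -15 -12  15  63] [ 68 109 137 126 103  95 109 145 179 189 186 178]
195 [ -3  -8 -11  -3  10  13   4  -9 -14  -4  25  69] [ 76 120 152 152 138 133 140 160 178 184 184 177]
196 [11  6 -2 -7 -7 -4 -6 -7 -2 19 55 88] [ 90 131 161 168 168 167 169 173 177 173 172 172]
197 [ 50  47  31  16   8   5  10  17  31  57  86 100] [115 142 159 169 171 173 173 173 174 167 167 170]
198 [ 85  87  78  64  54  51  56  66  76  90  99 104] [142 157 163 164 162 164 163 167 170 168 168 169]
199 [ 99 102 100  95  92  91  93  97  99 103 105 103] [159 166 166 165 164 163 163 165 168 169 169 170]
```

View pics/s25.png

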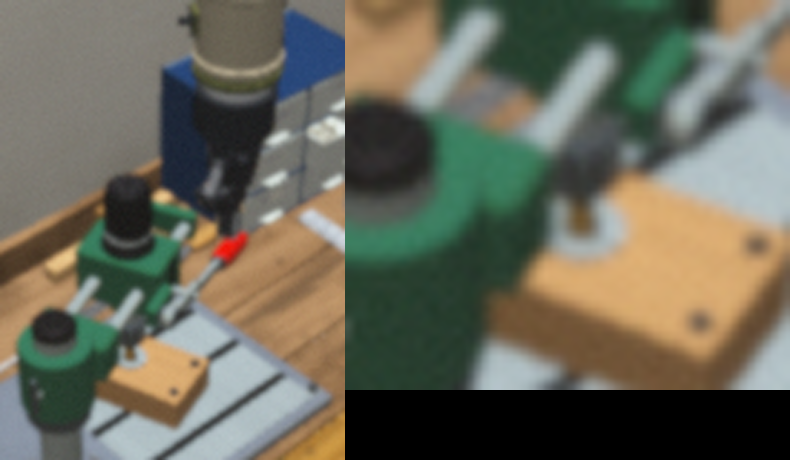

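View pics/w25.png

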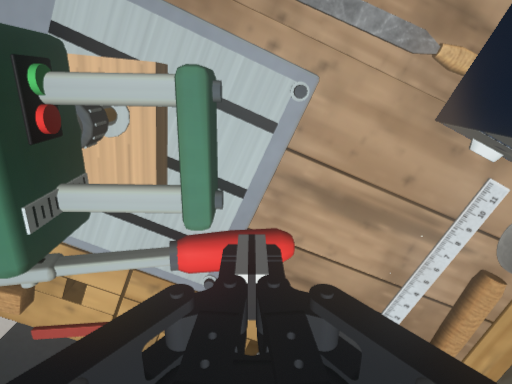

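```bash
python3 - <<'E'
from h import *
c=manip.snapshot("scene");crop(c,"s26.png",240,130,300,180,13)
h=c["image"].astype(int);m=((h[...,0]>130)&(h[...,1]<90)&(h[...,2]<90)).astype(np.uint8);m[:, :240]=0;m[:,300:]=0;m[200:]=0
ys,xs=np.nonzero(m);print("red px",len(xs),"box",xs.min(),xs.max(),ys.min(),ys.max())
a=np.array([np.sin(.42),-np.cos(.42),0]);side=np.array([-np.cos(.42),-np.sin(.42),0])
for pv in [(.512,.0083,.168),(.5095,.009,.168)]:
  for q in (.5,.6,.65,.7,.75,.8):
    d=a*np.cos(.5-q)+np.array([0,0,1])*np.sin(.5-q)
    print(q,[proj(c,np.array(pv)+d*s).round(1) for s in (0,.117,.150,.182)])
b=np.array([.5855,-.0085,0]); t=np.array([-.72,.69,0])
for ch in (.065,.070,.073,.076,.081): print(ch,[proj(c,b+t*r+[0,0,ch]).round(1)[1] for r in (.006,.009,.012)])
q=manip.sense();print(q["force"])
E
```

```text
red px 88 box 264 276 150 161
0.5 [array([248. , 179.5]), array([264.8, 153.3]), array([269.2, 146.4]), array([273.4, 140. ])]
0.6 [array([248. , 179.5]), array([264.6, 156.7]), array([268.9, 150.8]), array([273. , 145.3])]
0.65 [array([248. , 179.5]), array([264.5, 158.5]), array([268.7, 153.1]), array([272.7, 148. ])]
0.7 [array([248. , 179.5]), array([264.3, 160.3]), array([268.4, 155.4]), array([272.4, 150.8])]
0.75 [array([248. , 179.5]), array([264. , 162.2]), array([268.1, 157.7]), array([272. , 153.6])]
0.8 [array([248. , 179.5]), array([263.7, 164.1]), array([267.8, 160.1]), array([271.5, 156.4])]
0.5 [array([248.5, 180.1]), array([265.3, 153.8]), array([269.7, 146.9]), array([273.8, 140.5])]
0.6 [array([248.5, 180.1]), array([265.1, 157.2]), array([269.4, 151.3]), array([273.4, 145.8])]
0.65 [array([248.5, 180.1]), array([264.9, 159. ]), array([269.2, 153.6]), array([273.1, 148.5])]
0.7 [array([248.5, 180.1]), array([264.7, 160.9]), array([268.9, 155.9]), array([272.8, 151.3])]
0.75 [array([248.5, 180.1]), array([264.5, 162.7]), array([268.6, 158.3]), array([272.4, 154.1])]
0.8 [array([248.5, 180.1]), array([264.2, 164.6]), array([268.2, 160.7]), array([272., 157.])]
0.065 [np.float64(192.5), np.float64(193.3), np.float64(194.0)]
0.07 [np.float64(191.3), np.float64(192.0), np.float64(192.7)]
0.073 [np.float64(190.5), np.float64(191.2), np.float64(191.9)]
0.076 [np.float64(189.7), np.float64(190.4), np.float64(191.2)]
0.081 [np.float64(188.4), np.float64(189.1), np.float64(189.9)]
[ 0.17265046 -3.21011549  4.74856491]
```

View pics/s26.png

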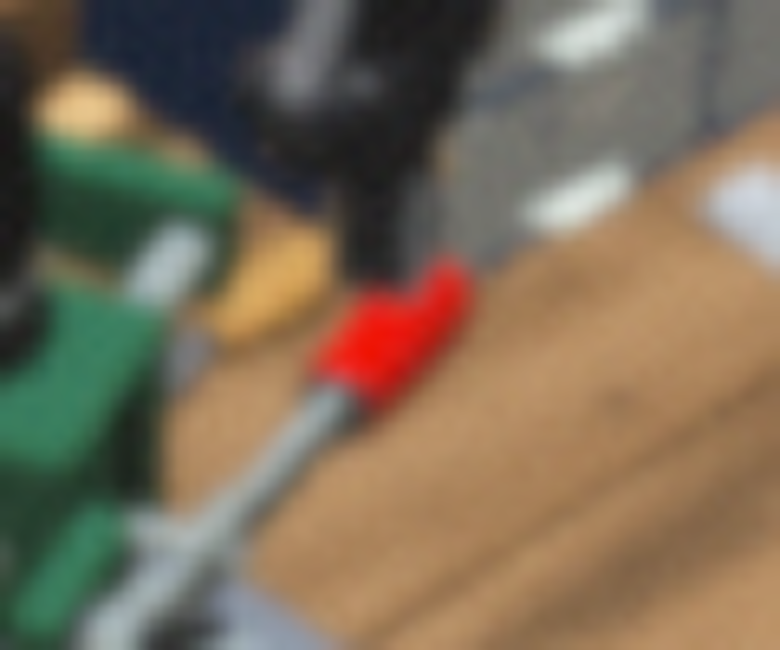

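```bash
python3 - <<'E'
from h import *
c=manip.snapshot("scene")
for th in (.38,.42,.46):
 a=np.array([np.sin(th),-np.cos(th),0])
 pv=np.array((.5105,.0087,.168))
 for q in (0,.65,.7,.75,.8):
    d=a*np.cos(.5-q)+np.array([0,0,1])*np.sin(.5-q)
    S,E=proj(c,pv+d*.117),proj(c,pv+d*.1825);v=E-S
    print(th,q,S.round(1),E.round(1),"slope",round(-v[1]/v[0],2))
im=cv2.imread("pics/s18.png");cv2.imwrite("pics/s18z.png",cv2.resize(im[160:440,180:360],None,fx=2.7,fy=2.7)[:600,:800])
E
```

```text
0.38 0 [265.2 140.5] [274.4 119.3] slope 2.32
0.38 0.65 [266.3 159.3] [275.4 148.9] slope 1.14
0.38 0.7 [266.1 161.1] [275.  151.7] slope 1.06
0.38 0.75 [265.8 162.9] [274.6 154.5] slope 0.97
0.38 0.8 [265.5 164.8] [274.1 157.3] slope 0.87
0.42 0 [263.8 140.1] [272.2 118.7] slope 2.56
0.42 0.65 [264.7 158.8] [273.  148.2] slope 1.28
0.42 0.7 [264.5 160.6] [272.7 151. ] slope 1.18
0.42 0.75 [264.3 162.5] [272.3 153.8] slope 1.08
0.42 0.8 [264.  164.4] [271.9 156.7] slope 0.98
0.46 0 [262.3 139.7] [269.9 118.1] slope 2.86
0.46 0.65 [263.2 158.4] [270.6 147.6] slope 1.44
0.46 0.7 [263.  160.2] [270.3 150.4] slope 1.34
0.46 0.75 [262.8 162.1] [270.  153.2] slope 1.23
0.46 0.8 [262.5 164. ] [269.6 156.1] slope 1.12
```

View pics/s18z.png

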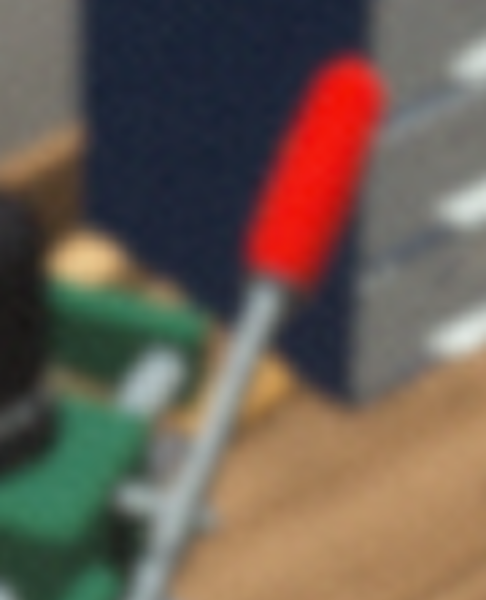

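```bash
python3 - <<'E'
from h import *
c=manip.snapshot("scene");im=np.mean([manip.snapshot("scene")["image"].astype(float) for _ in range(3)],0)
for v in range(158,181): print(v,im[v,244:272].mean(1).astype(int),)
s=manip.snapshot("wrist");cv2.imwrite("pics/w27.png",cv2.resize(s["image"][180:330,0:320,::-1],None,fx=2.5,fy=2.5,interpolation=cv2.INTER_CUBIC))
E
```

```text
158 [ 92  93  93  91  89  81  69  61  79 107 117 117 120 123 128 132 134 133
 127 115 107 110 109 100  93  85  80  76]
159 [ 93  92  93  90  83  71  57  54  73 101 112 121 130 136 138 140 140 137
 129 117 116 121 113 101  89  80  77  80]
160 [ 93  92  92  86  77  58  46  48  68  97 115 127 137 141 144 145 145 142
 134 129 138 138 114  90  79  75  82  97]
161 [ 92  92  90  81  65  45  38  49  73 104 127 136 142 145 147 146 146 145
 146 151 157 141 104  76  71  78  98 117]
162 [ 93  90  85  73  56  39  36  50  81 116 136 142 144 145 147 146 147 151
 161 163 151 121  87  74  81  98 119 133]
163 [ 92  87  76  62  45  34  34  53  86 122 139 142 144 144 145 146 151 160
 166 156 129 104  91  96 109 124 136 143]
164 [ 86  78  68  55  42  34  36  51  85 121 137 140 141 142 144 149 159 165
 157 133 114 112 118 126 133 139 142 144]
165 [ 73  67  55  46  39  32  35  50  84 121 136 139 138 141 146 156 162 157
 135 116 119 130 137 142 143 143 143 143]
166 [ 58  53  48  43  39  34  35  49  84 120 134 137 140 145 153 163 158 138
 115 115 132 142 145 145 145 141 141 139]
167 [ 48  47  49  47  41  37 
[... 936 characters left out ...]
 80  77  94 127 157 167 163 140 109  96 109 132 142 144 138 132
 130 130 132 134 138 141 142 141 136 131]
176 [ 90  85  88 107 136 158 166 157 139 111  94  95 115 137 149 150 147 140
 136 135 136 139 142 144 142 135 128 121]
177 [ 83  84 105 141 165 173 158 130 102  85  84  86 103 128 150 154 152 148
 146 143 142 141 140 140 133 125 120 120]
178 [ 74  83 119 158 176 170 140 101  70  60  63  71  91 125 152 159 157 155
 153 150 146 142 138 131 122 117 123 133]
179 [ 64  85 124 161 173 160 123  78  56  51  66  89 119 148 168 170 162 158
 155 154 150 143 135 124 119 124 134 141]
180 [ 58  82 120 150 161 144 103  66  59  76 104 137 162 177 183 183 175 167
 162 158 153 148 138 131 133 137 140 142]
```

View pics/w27.png

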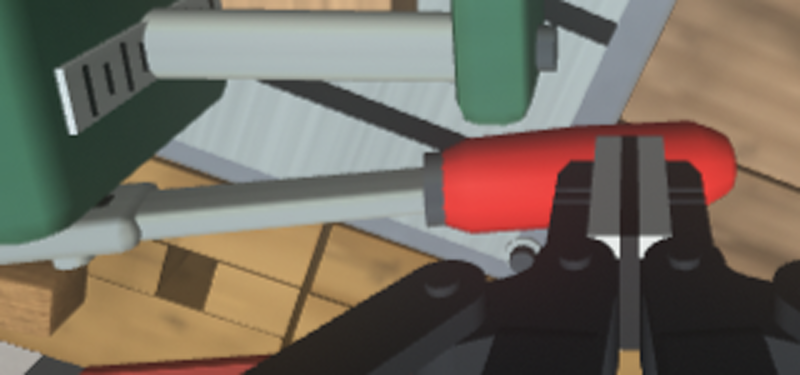

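```bash
python3 v.py 28; python3 m.py s28b.png 2>/dev/null|sed -n '13,19p'
```

```text
15.5333 [ 1.15 -2.45  5.72]
pos [ 0.5755 -0.1299  0.1566] z-theta 0.424 ydown [ 0.008 -0.004 -1.   ]
tool delta cm [ 0.36 -7.86 -2.2 ]
rot [-0.007  0.004 -0.005]
190 [ -3   0   1   8  16  15   6  12  36  69  91 102] [ 59  86 102  88  66  63  89 129 156 167 169 169]
191 [-5 -7 -4 12 31 33 12  0 11 39 72 96] [ 65 104 132 114  82  75 108 154 178 181 177 172]
192 [ -8 -10  -5  14  45  50  20  -4  -7   8  43  83] [ 68 109 137 120  86  80 110 154 180 186 183 174]
193 [ -7 -11  -5  17  48  56  29  -2 -14  -8  21  68] [ 67 107 131 115  89  81 100 144 178 189 185 178]
194 [ -6 -10  -7   9  35  44  23  -4 -16 -12  14  64] [ 67 109 137 125 102  94 109 145 179 188 187 178]
195 [ -3  -9 -11  -3   9  13   5  -9 -12  -4  25  70] [ 75 121 151 152 138 132 140 160 179 183 183 176]
196 [13  6 -2 -6 -5 -6 -6 -7 -1 18 54 88] [ 90 130 161 169 167 168 169 173 177 172 172 171]
```

View pics/s28.png

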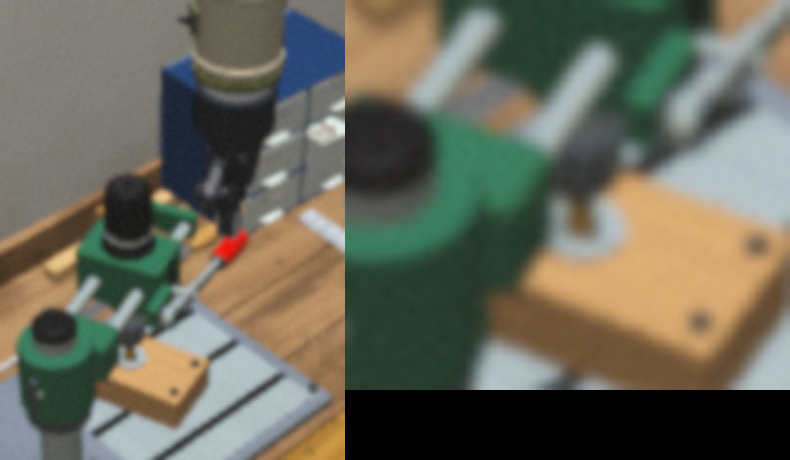

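The scene is steady: the pin is in the bush near (583,225) in the crop, the jig pixels have not changed, and the lever is held against about 6 N.

```bash
python3 -c "
from station import manip
print(manip.close_job())"
```

```text
the job is handed in; nothing more can be done
None
```

I handed the job in with the locating pin about 20 mm deep in the jig's bush and the closed fingers still pressing the red lever down against its spring.

I gripped the motor from above, swung the arm about 0.58 rad clockwise and slid the head outward about 15 mm. I nudged it until the pin stood over the bush and let go. Then I pressed the lever down in stages, checking the pin against the hole before it went in.

**Last checks, at about 15.5 s:**
- **Jig:** its pixels in the scene camera did not change while the pin went in, so it was neither shoved nor tipped.
- **Hold:** the force on the fingers was about 5 to 6 N upward, and the arm's position stayed steady to within 1 mm.
- **Other tools:** I did not touch them.

**What disagreed:**
- **Depth:** the fingertip height and the chuck's travel both put the pin about 20 mm deep. The lever's slope in the picture put it at about 21.5 mm, and a first rougher reading of that slope had said about 24 mm.
- **Centring:** just before entry the pin looked 1 to 2 mm off the bush centre, which is inside the 2.5 mm clearance.
- **Cameras:** the top camera stayed blank throughout. Early wrist-camera readings were up to 5 mm out from the gripped position, so I aligned the pin by the scene camera.

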